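Book returned backup drives into the transport caddy

TASK

Check in the two or three backup drives on the desk: take the barcode scanner from its charging tray and read the label of every drive, the thickest first and the thinnest last, aiming the beam at the middle of the label from about 8 cm, with the scan line running along the label across all its bars, and holding still for two seconds each time; then lay the scanner back in its tray. After that pack the black caddy: lay the open spacer frame flat in its pocket, stack the drives on it squarely, label up, again from the thickest at the bottom to the thinnest, setting each down rather than dropping it, and put the cover with the grip bar squarely on top. Leave everything else on the desk where it is.

Things in the scene. Friction and masses are not known exactly. Their poses are not given: they have to be found in the camera images.
- drive_a_mid (a point): the thick drive, may be absent: plain aluminium slab, 100 (its x) x 56 (its y) x 26 mm (its z, up), lying flat on the desk, label up; the point is its centre, 13 mm above its underside. Gripped across its 56 mm width.
- drive_a_label (a point): centre of the thick drive's white barcode label (46 x 26 mm, long side along x, the bars run along y, one after another along x), on its top face, 18 mm from the drive's centre towards its +x end (the end without the black strip); z is up out of the label
- drive_b_mid (a point): the middle drive, may be absent: plain aluminium slab, 100 (its x) x 56 (its y) x 18 mm (its z, up), lying flat on the desk, label up; the point is its centre, 9 mm above its underside. Gripped across its 56 mm width.
- drive_b_label (a point): centre of the middle drive's white barcode label (46 x 26 mm, long side along x, the bars run along y, one after another along x), on its top face, 18 mm from the drive's centre towards its +x end (the end without the black strip); z is up out of the label
- drive_c_mid (a point): the thin drive, may be absent: plain aluminium slab, 100 (its x) x 56 (its y) x 11 mm (its z, up), lying flat on the desk, label up; the point is its centre, 5.5 mm above its underside. Gripped across its 56 mm width.
- drive_c_label (a point): centre of the thin drive's white barcode label (46 x 26 mm, long side along x, the bars run along y, one after another along x), on its top face, 18 mm from the drive's centre towards its +x end (the end without the black strip); z is up out of the label
- spacer_mid (a point): spacer: open rectangular frame of flat black plastic bars 14 mm wide, 100 (x) x 56 (y) mm outside, 10 mm thick, lying flat on the desk; the point is the centre of the frame, 5 mm above its underside. Gripped across its 56 mm width.
- cover_grip (a point): cover: grey plate 100 (x) x 56 (y) x 8 mm with a black grip bar standing on it, 60 (x) x 18 (y) mm, 34 mm high (42 mm in all); the point is in the grip bar, 31 mm above the underside. Gripped across the bar's 18 mm.
- caddy_floor (a point): fixed black caddy: 140 x 96 mm base plate with four L-shaped corner posts around a pocket of 106 (x) x 62 (y) mm, open above; the point is the centre of the pocket floor, 6 mm above the desk; the posts end 66 mm above that floor. Between the posts the long sides are open for 62 mm, so fingers fit there.
- tray_floor (a point): fixed grey charging tray of the scanner, 206 (x) x 70 (y) mm outside, 198 x 62 mm inside; the point is the centre of its floor, 6 mm above the desk; its rim stands 8 mm above the floor. The scanner may lie in it either way round.
- scanner_grip (a point): barcode scanner shaped like a telephone handset, 184 mm long (x): level grey handle 26 mm wide (y), 28 high, its underside 22 above the scanner's underside; black head (50 x 50, 52 high) at +x, smaller butt (34 x 42, 48 high) at -x. The point: middle of the handle and about the centre of mass, 36 mm above the underside; handle free from 42 mm ahead to 58 behind it. Grip across the 26 mm.
- scan_window (a point): window in the head's lower front corner, 87 mm ahead (+x) of and 31 below scanner_grip. Its z is the beam: handle level, it points down and 30 degrees forward (+x). The scan line is along its y. It reads a label whose centre is within 12 mm of the beam's axis, 45 to 125 mm away, scan line within 20 degrees of the label's long side, beam within 48 degrees of square, kept so for 1 s.
- notes: yellow block of sticky notes, 76 x 76 x 22 mm, loose, to be left alone; origin at the centre of its underside
- mouse: black computer mouse, 104 x 60 x 32 mm, loose, to be left alone; origin at the centre of its underside
- stapler: black stapler, 135 x 36 x 56 mm, loose, to be left alone; origin at the centre of its underside
- tape: small clear roll of tape lying flat, 40 mm across, 18 mm high, loose, to be left alone; origin at the centre of its underside
- mug: white mug, 82 mm across, 90 mm high, loose, to be left alone; origin at the centre of its underside
Mind the look-alikes: they are no part of the job. What is shaped like the part that bears spacer_mid but orange or red is not meant.

How it is judged:
By the outcome, as a careful person would: the job done as asked, in the order asked, and still so for the second after the job is handed in, with the robot touching nothing.
Of drive_a, drive_b, drive_c only 2 to 3 are there at a start; the rules pass over those that are not, and their reading is None.
At some moment in a run one of spacer, drive_a, drive_b, drive_c, cover may be knocked a few centimetres aside while the robot is not near it.
It also fails if it takes over 210 s, if anything falls off the work surface, if the arm or the gripper's body presses on something with over 40 N, if the wrist force passes 120 N, or if a joint passes its speed limit or range.

ROBOT

A 6-joint arm with a two-finger parallel gripper is mounted at the origin on the work surface. World frame = base frame: x ahead of the robot, y to its left, z up, the work surface at z = 0. Lengths are in mm, angles in rad, forces in N, time in s.
With the tool pointing down it reaches from about 350 to 975 mm from the base axis. Payload 7.1 kg.
Tool frame: the origin (TCP) lies on the mounting face of the last link; the fingertips stand 182 mm ahead of it and the grasp point (between the pads) lies 163 mm ahead of it (ctrl.tip_reach is the distance from the TCP to the fingertips, in mm); z points along the fingers, y is the direction in which the jaws open and shut (so a half turn about z gives the same grasp; the last joint's range is limited). The gripper opens to 88 mm and grips with 3 to 60 N. Pads are 20 mm wide; open, the fingers measure 115 mm over their backs; the gripper's body (75 mm by 178 mm) begins 61 mm behind the grasp point.
Start: joints at [1.266, 0.423, 1.63, -0, 1.089, -0.019], TCP at [176.172, 599.641, 404.675] pointing down, gripper open.
Joint ranges: [-3, 3], [-0.9, 2.11], [0.09, 2.58], [-1.31, 4.45], [0.11, 2.69], [-2.54, 2.54]. Speed limits (rad/s): [2.39, 2.39, 3.01, 3.14, 3.14, 3.14].

INTERFACE

Orientations are given as a rotation vector (axis times angle).
In Python, from workcell import ctrl gives the robot as it stands.
- The arm moves only by the tool jog_arm, never from a script. Its argument "steps" is a list that holds one entry, the list of rows, each a list of 7 numbers: the shift along the tool's x, y, z in m, then the turn, a rotation vector about the tool's x, y, z in degrees, then the gripper's target within -1 to 1 (shut at 1, half-way at 0, fully open at -1). A call has 1 to 20 rows; each row shifts and turns the commanded pose from where the row before left it, along the tool's axes as they then stand; what a row does not reach is not made up. A row lasts 1/12 s, in which the tool goes at most 41.7 mm and 7.16 degrees, less where a joint would pass 70% of its speed; a pose out of reach is approached as far as the arm can. A call is refused whole if a number of a shift passes 0.0417 or a number of a turn 7.16, either way. A call with a gripper value outside its range is refused whole. The fingers move at their own pace and stop on an object; the grip force is fixed at half the most. Time passes only in rows, so rows that do not move let the fingers close. It gives the time, the measured TCP pose, the force and the opening at its end, in the units of the state.
- ctrl.get_obs(): the state, without advancing time (a new reading comes with each control period).
- ctrl.get_image(name): name is "scene" or "top" or "wrist"; returns the picture (420x560x3 uint8, red, green, blue); there is no depth.
- ctrl.camera_info(name): a dict with "fx", "fy", "cx", "cy" (pixels), "origin" and "attitude" of the camera in the world; the wrist camera has in their place "T_tool_cam" (4x4, takes a point from camera to tool coordinates, whose origin is the TCP and whose axes are the flange's). Camera axes: x right, y down, z forward; pixel columns grow to the right and rows downward; lengths in mm; the calibration is good to about 2 mm. A picture is of the moment at which its call begins: read the wrist's pose just before it. camera_info takes no time and is no camera call.
- ctrl.close_job(): hands the job in, once; it reports no verdict.
Trained networks look in the newest picture that a camera, given by its name, has taken for a name from the list of things; names that differ only in an ending like _2 or _b are one class to them, and where a whole thing is asked for, a point or a joint stands for the part that bears it (a point fixed in the world has none). Each returns a list of dicts, best first, with "p" (0 to 1); they miss things now and then, are a little off and sometimes report something else, mostly with a low value. They report only what shows in the picture. A call takes as long as a camera call. They do not tell look-alikes from the thing itself.
- ctrl.look_for(thing, camera): "bbox" ([left, top, right, bottom] in pixels, round what is visible of it).
- ctrl.trace(thing, camera): "pixels" (420x560 bool, what is visible of it) and "bbox" ([left, top, right, bottom] in pixels, round what is visible of it).
- ctrl.landmark_of(thing, camera): "uv" ([column, row] in pixels: a listed point, or the origin of a listed thing).
The state is a dict: "t": time; "qpos": joint angles; "qvel": joint speeds; "joint_torque": joint torques, N m; "ee_pos": TCP position; "orientation": TCP orientation; "ft_force": force on the tool from outside, world axes, zero at the start; "moment": the same for the moment, N m; "width": finger opening in mm.
Only numpy, scipy, OpenCV 4.12 (cv2) and the standard library are available. Lean on these libraries where they do the work, as an engineer would, in place of code of your own. Each camera call takes 0.05 s, during which the arm holds its last target.

## Working session

There is one attempt and no reset: what is moved stays moved. The work goes in short steps, Python scripts to look and compute and a tool call to move; the robot and the scene stay as the last step left them, time stands still between calls to the robot, and variables do not carry over. Pictures are saved under pics/ and viewed, and the job is handed in when it is done.

Besides the shell and the picture viewer there is one more tool, called after "Emit:" in YAML: its name, and indented under it one key for each argument. jog_arm: Moves the arm, as the interface text tells. Its arguments: {"type":"object","properties":{"steps":{"type":"array"}},"required":["steps"]}

```bash
ls; mkdir -p pics
cat > h.py <<'E'
import numpy as np, cv2
from scipy.spatial.transform import Rotation as R
from workcell import ctrl
def save(cam,name):
    im=ctrl.get_image(cam); cv2.imwrite(f'pics/{name}.png',cv2.cvtColor(im,cv2.COLOR_RGB2BGR)); return im
E
python3 - <<'E'
from h import *
print(ctrl.get_obs())
for c in ['scene','top','wrist']:
    print(c,ctrl.camera_info(c)); save(c,c+'0')
E
```

```text
pics
{'t': 0.0, 'qpos': array([ 1.26599230e+00,  4.23851962e-01,  1.63067116e+00, -6.88102375e-07,
        1.08858709e+00, -1.89884466e-02]), 'qvel': array([-2.02847809e-04,  3.29443994e-04, -1.18438704e-04, -3.31759931e-05,
        3.17140117e-04, -1.74571499e-03]), 'joint_torque': array([ 1.42732515e-03, -5.44624472e+01, -2.73665321e+01,  6.42544683e-02,
        2.28116359e-02, -1.36364492e-04]), 'ee_pos': array([176.10022522, 599.39754223, 403.90194072]), 'orientation': array([-4.47396102e-01, -3.10932508e+00,  2.35257352e-03]), 'ft_force': array([-0.07802608,  0.63383618,  0.32132559]), 'moment': array([-0.0083541 , -0.04880255,  0.01158331]), 'width': 87.35132241864213}
scene {'fx': 398.7692580026802, 'fy': 398.7692580026802, 'cx': 279.5110471298291, 'cy': 205.3400064530632, 'origin': array([1034.81362782, -235.05597727,  832.00707424]), 'attitude': array([-2.22692763, -1.24996846,  0.4206368 ])}
top {'fx': 506.7003029746533, 'fy': 506.7003029746533, 'cx': 271.41933526515294, 'cy': 215.03392346441086, 'origin': array([ 463.76950425,   54.96511597, 1523.54851882]), 'attitude': array([-2.16744249,  2.21940816, -0.07579974])}
wrist {'fx': 300.6985591584532, 'fy': 300.6985591584532, 'cx': 278.97398395865275, 'cy': 207.05465321646116, 'T_tool_cam': array([[ 7.12815256e-04, -9.61776516e-01, -2.73834667e-01,
         7.49693684e+01],
       [ 9.99999708e-01,  7.60885982e-04, -6.93382672e-05,
         7.55027164e-01],
       [ 2.75044877e-04, -2.73834537e-01,  9.61776778e-01,
         1.97660267e+01],
       [ 0.00000000e+00,  0.00000000e+00,  0.00000000e+00,
         1.00000000e+00]])}
```

View pics/top0.png

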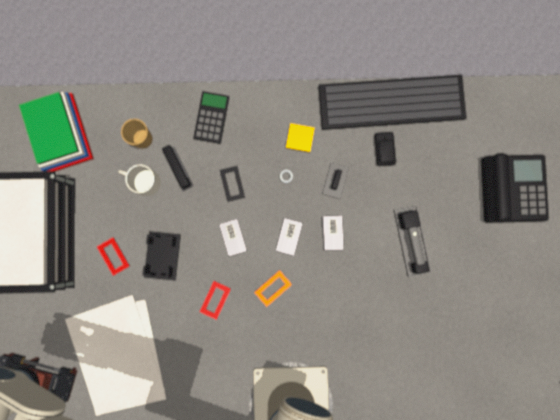

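View pics/scene0.png

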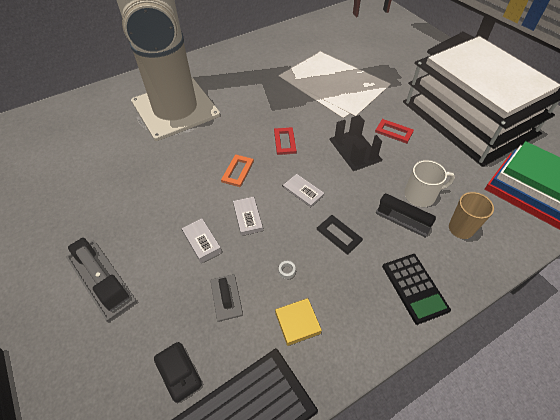

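View pics/wrist0.png

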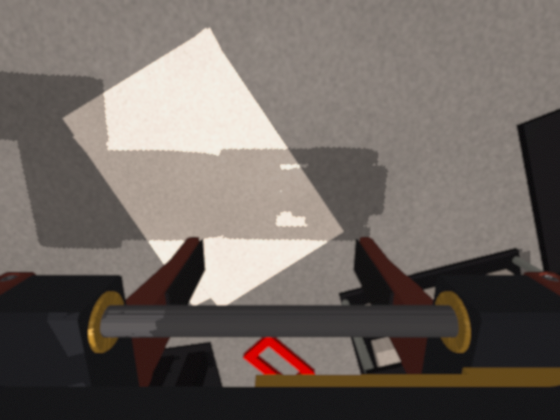

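```bash
cat >> h.py <<'E'
def cam(name,obs=None):
    ci=ctrl.camera_info(name)
    K=(ci['fx'],ci['fy'],ci['cx'],ci['cy'])
    if name=='wrist':
        obs=obs or ctrl.get_obs()
        T=np.eye(4);T[:3,:3]=R.from_rotvec(obs['orientation']).as_matrix();T[:3,3]=obs['ee_pos']
        T=T@ci['T_tool_cam']; return K,T[:3,:3],T[:3,3]
    return K,R.from_rotvec(ci['attitude']).as_matrix(),np.array(ci['origin'])
def toz(C,uv,z):
    K,Rm,o=C; d=Rm@np.array([(uv[0]-K[2])/K[0],(uv[1]-K[3])/K[1],1]); return o+d*(z-o[2])/d[2]
def proj(C,p):
    K,Rm,o=C; q=Rm.T@(np.asarray(p,float)-o); return np.array([K[0]*q[0]/q[2]+K[2],K[1]*q[1]/q[2]+K[3]])
E
python3 - <<'E'
from h import *
for c in ['top','scene']:
    ctrl.get_image(c); C=cam(c)
    for th,z in [('drive_a_mid',10),('drive_b_mid',10),('drive_c_mid',10),('drive_a_label',18),('spacer_mid',5),('cover_grip',31),('caddy_floor',6),('tray_floor',6),('scanner_grip',42),('scan_window',11)]:
        for r in ctrl.landmark_of(th,c)[:5]:
            print(c,th,round(r['p'],2),np.round(r['uv'],1),np.round(toz(C,r['uv'],z)[:2]))
E
```

```text
top drive_a_mid 0.56 [331.7 234.6] [ 494. -136.]
top drive_b_mid 0.97 [291.7 234.6] [497. -16.]
top drive_b_mid 0.59 [161.6 257.2] [439. 372.]
top drive_c_mid 0.85 [232.5 237.8] [492. 160.]
top drive_a_label 0.73 [330.2 223.9] [ 526. -131.]
top spacer_mid 0.95 [114.2 254.8] [450. 514.]
top spacer_mid 0.94 [217.6 302.1] [302. 209.]
top spacer_mid 0.77 [232.8 184.5] [652. 157.]
top spacer_mid 0.63 [274.4 287. ] [343.  39.]
top cover_grip 0.88 [335.9 176.2] [ 667. -151.]
top caddy_floor 0.98 [162.3 255.2] [445. 371.]
top tray_floor 0.83 [408.9 239.6] [ 474. -367.]
top scanner_grip 0.57 [414.2 242.2] [ 466. -373.]
top scanner_grip 0.53 [232.6 236. ] [497. 158.]
top scan_window 0.69 [405.6 214.9] [ 548. -359.]
scene drive_a_mid 0.89 [203.2 241.8] [ 507. -134.]
scene drive_b_mid 0.79 [247.9 213.6] [490.  -2.]
scene drive_b_mid 0.45 [399.1 219. ] [702. 313.]
scene drive_c_mid 0.62 [304.9 188. ] [495. 167.]
scene drive_a_label 0.97 [203.6 242.6] [ 514. -135.]
scene spacer_mid 0.95 [392.4 131.5] [447. 513.]
scene spacer_mid 0.69 [342.3 234.4] [662. 167.]
scene spacer_mid 0.64 [235.8 168.7] [334.  44.]
scene cover_grip 0.77 [220.3 297.2] [ 666. -164.]
scene caddy_floor 0.92 [351.8 146.6] [435. 370.]
scene tray_floor 0.66 [100.6 283.9] [ 485. -378.]
scene scanner_grip 0.84 [ 92.4 269.4] [ 464. -377.]
scene scanner_grip 0.71 [203.1 241.4] [ 526. -138.]
scene scan_window 0.76 [121.5 302.6] [ 556. -351.]
```

Run:
```python
import cv2
a=cv2.imread('pics/scene0.png'); 
cv2.imwrite('pics/s_crop.png',cv2.resize(a[150:330,50:370],None,fx=2.5,fy=2.5,interpolation=cv2.INTER_CUBIC))
a=cv2.imread('pics/top0.png'); 
cv2.imwrite('pics/t_crop.png',cv2.resize(a[150:310,130:440],None,fx=2.5,fy=2.5,interpolation=cv2.INTER_CUBIC))
```

```text
(no output)
```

View pics/s_crop.png

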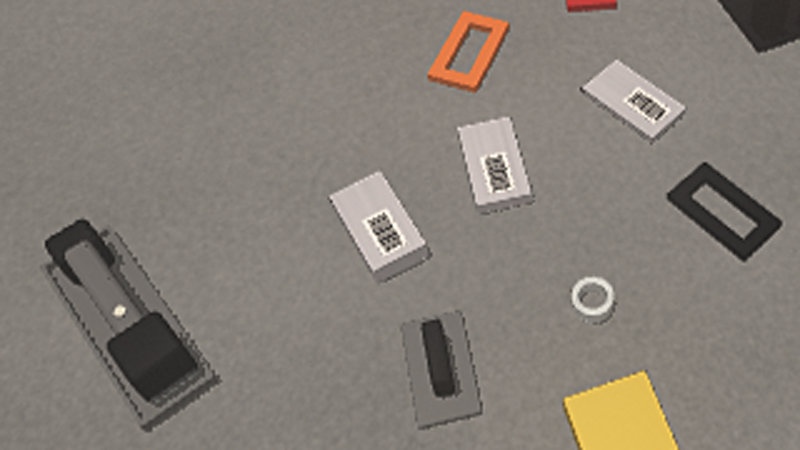

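View pics/t_crop.png

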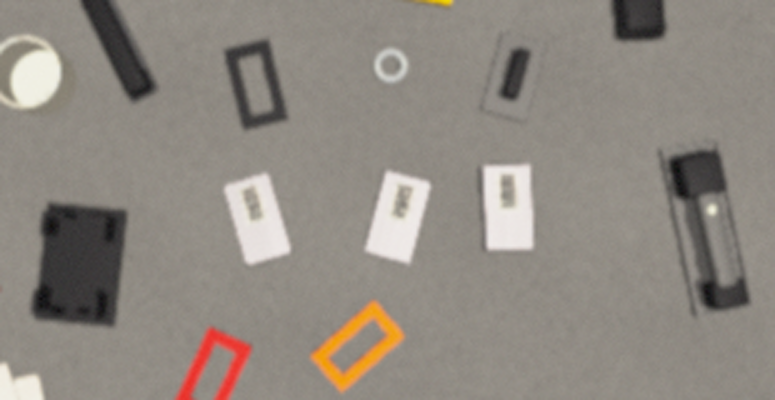

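```bash
cat >> h.py <<'E'
def Rdown(yaw):
    a=np.deg2rad(yaw);c,s=np.cos(a),np.sin(a)
    return np.array([[c,s,0],[s,-c,0],[0,0,-1.]])
def plan(p,yaw,step=28,obs=None,N=None,Rt=None,ang=5.5):
    o=obs or ctrl.get_obs(); R0=R.from_rotvec(o['orientation']); p0=np.array(o['ee_pos'])
    Rt=R.from_matrix(Rdown(yaw) if Rt is None else Rt); w=(R0.inv()*Rt).as_rotvec()
    D=R0.inv().apply(np.asarray(p)-p0)
    N=N or int(max(1,np.ceil(np.linalg.norm(D)/step),np.ceil(np.rad2deg(np.abs(w).max())/ang)))
    A=sum(R.from_rotvec(w*i/N).as_matrix() for i in range(N))
    d=np.linalg.solve(A,D)/1000; t=np.rad2deg(w/N)
    print('N',N,'row',[round(float(x),4) for x in d],[round(float(x),2) for x in t], 'from',np.round(p0,1),'yaw',round(yawof(o),1),'w',round(o['width'],1),'t',round(o['t'],1))
def yawof(o):
    m=R.from_rotvec(o['orientation']).as_matrix(); return np.rad2deg(np.arctan2(m[1,0],m[0,0]))
E
python3 -c "
from h import *
plan([505,160,380],180)"
```

```text
N 20 row [-0.0196, -0.0193, 0.0012] [0.0, 0.0, -0.82] from [176.2 599.7 404.7] yaw 163.6 w 87.5 t 1.2
```

Emit:
jog_arm:
  steps:
    - [[-0.0196, -0.0193, 0.0012, 0, 0, -0.82, -1], [-0.0196, -0.0193, 0.0012, 0, 0, -0.82, -1], [-0.0196, -0.0193, 0.0012, 0, 0, -0.82, -1], [-0.0196, -0.0193, 0.0012, 0, 0, -0.82, -1], [-0.0196, -0.0193, 0.0012, 0, 0, -0.82, -1], [-0.0196, -0.0193, 0.0012, 0, 0, -0.82, -1], [-0.0196, -0.0193, 0.0012, 0, 0, -0.82, -1], [-0.0196, -0.0193, 0.0012, 0, 0, -0.82, -1], [-0.0196, -0.0193, 0.0012, 0, 0, -0.82, -1], [-0.0196, -0.0193, 0.0012, 0, 0, -0.82, -1], [-0.0196, -0.0193, 0.0012, 0, 0, -0.82, -1], [-0.0196, -0.0193, 0.0012, 0, 0, -0.82, -1], [-0.0196, -0.0193, 0.0012, 0, 0, -0.82, -1], [-0.0196, -0.0193, 0.0012, 0, 0, -0.82, -1], [-0.0196, -0.0193, 0.0012, 0, 0, -0.82, -1], [-0.0196, -0.0193, 0.0012, 0, 0, -0.82, -1], [-0.0196, -0.0193, 0.0012, 0, 0, -0.82, -1], [-0.0196, -0.0193, 0.0012, 0, 0, -0.82, -1], [-0.0196, -0.0193, 0.0012, 0, 0, -0.82, -1], [-0.0196, -0.0193, 0.0012, 0, 0, -0.82, -1]]

```text
t: 2.92
ee_pos: [505.8, 159.8, 380.8]
orientation: [-0.001, 3.141, 0.0]
ft_force: [-0.1, -0.1, -0.6]
width: 88.0
```

```bash
python3 -c "
from h import *
save('wrist','w1'); save('wrist','w1'); plan([505,160,380],180); plan([505,-70,380],180)"
```

```text
N 1 row [0.0022, 0.0011, 0.0008] [-0.01, 0.09, -0.13] from [507.2 158.9 380.8] yaw 179.9 w 88.0 t 3.0
N 9 row [0.0002, -0.0254, 0.0001] [-0.0, 0.01, -0.01] from [507.2 158.9 380.8] yaw 179.9 w 88.0 t 3.0
```

View pics/w1.png

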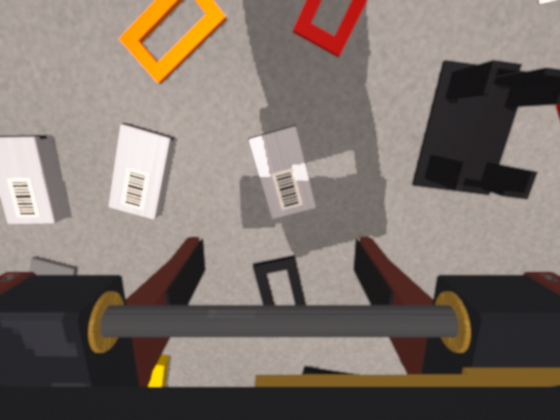

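Emit:
jog_arm:
  steps:
    - [[0, -0.026, 0, 0, 0, 0, -1], [0, -0.026, 0, 0, 0, 0, -1], [0, -0.026, 0, 0, 0, 0, -1], [0, -0.026, 0, 0, 0, 0, -1], [0, -0.026, 0, 0, 0, 0, -1], [0, -0.026, 0, 0, 0, 0, -1], [0, -0.026, 0, 0, 0, 0, -1], [0, 0, 0, 0, 0, 0, -1], [0, 0, 0, 0, 0, 0, -1]]

```text
t: 3.77
ee_pos: [504.8, -21.4, 380.7]
orientation: [-0.003, -3.142, -0.0]
ft_force: [0.5, 0.5, 0.1]
width: 88.0
```

```bash
cat >> h.py <<'E'
from scipy.optimize import minimize
# boxes in part frame: (x0,x1,y0,y1,z0,z1), z from underside
DR=lambda t:[(-50,50,-28,28,0,t)]
SPACER=[(-50,50,-28,28,0,10)]
COVER=[(-50,50,-28,28,0,8),(-30,30,-9,9,8,42)]
TRAY=[(-103,103,-35,35,0,14)]
SCAN=[(-62,42.,-13,13,22,50),(42,92,-25,25,0,52),(-92,-58,-21,21,0,48)]
CADDY=[(-70,70,-48,48,0,6)]
S=4
def sil(C,boxes,x,y,a,z0,shape=(420,560),holes=()):
    m=np.zeros((shape[0]*S,shape[1]*S),np.uint8); c,s=np.cos(a),np.sin(a)
    for b,v in [(b,1) for b in boxes]:
        P=[proj(C,[x+c*i-s*j,y+s*i+c*j,z0+k]) for i in b[:2] for j in b[2:4] for k in b[4:]]
        h=cv2.convexHull(np.float32(P)); cv2.fillPoly(m,[np.int32(np.round(((h+.5)*S)*16))],v,shift=4)
    return cv2.resize(m.astype(np.float32),(shape[1],shape[0]),interpolation=cv2.INTER_AREA)
def fit(C,mask,boxes,init,z0=0,valid=None):
    mk=mask.astype(np.float32)
    if valid is None: valid=np.ones_like(mk)
    def f(v):
        q=sil(C,boxes,v[0],v[1],v[2]/30,z0)
        return 1-(np.minimum(q,mk)*valid).sum()/((np.maximum(q,mk)*valid).sum()+1e-6)
    i=np.array([init[0],init[1],init[2]*30.])
    r=minimize(f,i,method='Nelder-Mead',options=dict(initial_simplex=np.vstack([i,i+[12,0,0],i+[0,12,0],i+[0,0,6]]),xatol=.05,fatol=1e-5,maxiter=150))
    return r.x[0],r.x[1],np.rad2deg(r.x[2]/30),1-r.fun
E
python3 - <<'E'
from h import *
o=ctrl.get_obs(); im=save('wrist','w2'); C=cam('wrist',o); print(o['ee_pos'])
for n in ['drive_a_mid','spacer_mid','caddy_floor','cover_grip']:
    for r in ctrl.trace(n,'wrist')[:5]:
        print(n,round(r['p'],2),np.round(r['bbox']),r['pixels'].sum())
        if n[:5]=='drive' and r['p']>.4:
            m=r['pixels']; v,u=np.nonzero(m); p=toz(C,(u.mean(),v.mean()),10)
            for t in (26,18,11): print(t,np.round(fit(C,m,DR(t),(p[0],p[1],0)),3))
    for r in ctrl.landmark_of(n[:8]+'label' if n[:5]=='drive' else n,'wrist')[:4]: print(n,round(r['p'],2),np.round(r['uv'],1),np.round(toz(C,r['uv'],18)))
E
```

```text
[504.83478746 -21.37308269 380.74481187]
drive_a_mid 0.9 [154. 141. 211. 226.] 4678
26 [ 5.01377e+02 -1.36310e+02  5.70000e-02  9.68000e-01]
18 [ 5.02027e+02 -1.38442e+02  3.75000e-01  9.57000e-01]
11 [ 504.509 -140.435    1.598    0.893]
drive_a_mid 0.69 [281. 294. 307. 306.] 212
26 [ 6.93123e+02 -1.81100e+01 -5.02600e+00  6.50000e-02]
18 [7.05606e+02 5.47200e+00 9.12500e+00 7.20000e-02]
11 [ 7.05876e+02  5.68500e+00 -4.52000e-01  7.70000e-02]
drive_a_mid 0.7 [179.4 201.9] [ 521. -138.   18.]
spacer_mid 0.77 [290.   1. 396.  88.] 3328
spacer_mid 0.74 [397. 260. 437. 297.] 742
spacer_mid 0.95 [415. 297.] [649. 156.  18.]
spacer_mid 0.79 [342.1  34. ] [344.  44.  18.]
caddy_floor 0.39 [  4.6 229.7] [ 556. -353.   18.]
cover_grip 0.91 [189. 269. 212. 306.] 413
cover_grip 0.93 [175.2 311.2] [ 670. -157.   18.]
cover_grip 0.72 [289.8 192.5] [510.  -8.  18.]
```

View pics/w2.png

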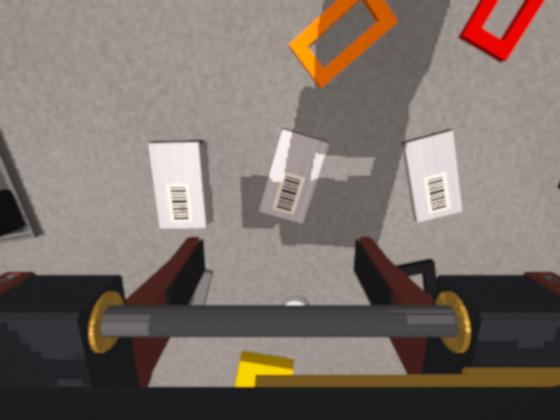

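Run:
```python
from h import *
o=ctrl.get_obs(); im=save('wrist','w2'); C=cam('wrist',o); print(o['ee_pos'])
for n in ['drive_b_mid','drive_c_mid']:
    for r in ctrl.trace(n,'wrist')[:5]:
        print(n,round(r['p'],2),np.round(r['bbox']),r['pixels'].sum())
        if r['p']>.4:
            m=r['pixels']; v,u=np.nonzero(m); p=toz(C,(u.mean(),v.mean()),10)
            for t in (26,18,11): print(t,np.round(fit(C,m,DR(t),(p[0],p[1],0)),3))
    for r in ctrl.landmark_of(n[:8]+'label' if n[:5]=='drive' else n,'wrist')[:4]: print(n,round(r['p'],2),np.round(r['uv'],1),np.round(toz(C,r['uv'],18)))
plan([400,-290,380],120)
```

```text
[505.1422639  -20.47285012 380.65331428]
drive_b_mid 0.97 [256. 129. 328. 224.] 4170
26 [491.264  -5.742 -16.22    0.941]
18 [492.812  -5.769 -16.092   0.978]
11 [493.781  -5.278 -16.166   0.968]
drive_b_mid 0.91 [290.3 190.4] [508.  -7.  18.]
drive_c_mid 0.9 [401. 131. 462. 222.] 4214
26 [495.439 154.709  17.199   0.811]
18 [494.944 158.435  16.487   0.888]
11 [494.526 161.433  14.64    0.96 ]
drive_c_mid 0.92 [433.9 192.7] [510. 161.  18.]
N 11 row [-0.0028, -0.0273, 0.0001] [-0.0, -0.0, 5.46] from [505.1 -21.  380.6] yaw -180.0 w 87.6 t 4.5
```

Run:
```python
from h import *
plan([480,-200,380],92,ang=6.5)
o=ctrl.get_obs(); o=dict(o); o['ee_pos']=np.array([480,-200,380.]); o['orientation']=R.from_matrix(Rdown(92)).as_rotvec()
plan([445,-373,380],12,obs=o,ang=6.5)
```

```text
N 14 row [-0.0077, -0.012, 0.0] [-0.0, -0.0, 6.29] from [505.1 -21.  380.6] yaw -180.0 w 87.6 t 4.5
N 13 row [-0.0135, 0.0059, -0.0] [-0.0, -0.0, 6.15] from [ 480. -200.  380.] yaw 92.0 w 87.6 t 4.5
```

Emit:
jog_arm:
  steps:
    - [[-0.0077, -0.012, 0, 0, 0, 6.29, -1], [-0.0077, -0.012, 0, 0, 0, 6.29, -1], [-0.0077, -0.012, 0, 0, 0, 6.29, -1], [-0.0077, -0.012, 0, 0, 0, 6.29, -1], [-0.0077, -0.012, 0, 0, 0, 6.29, -1], [-0.0077, -0.012, 0, 0, 0, 6.29, -1], [-0.0077, -0.012, 0, 0, 0, 6.29, -1], [-0.0077, -0.012, 0, 0, 0, 6.29, -1], [-0.0077, -0.012, 0, 0, 0, 6.29, -1], [-0.0077, -0.012, 0, 0, 0, 6.29, -1], [-0.0077, -0.012, 0, 0, 0, 6.29, -1], [-0.0077, -0.012, 0, 0, 0, 6.29, -1], [-0.0077, -0.012, 0, 0, 0, 6.29, -1], [-0.0077, -0.012, 0, 0, 0, 6.29, -1]]

```text
t: 5.63
ee_pos: [479.1, -200.6, 380.6]
orientation: [2.189, 2.253, -0.0]
ft_force: [0.1, 0.6, 0.5]
width: 88.2
```

Emit:
jog_arm:
  steps:
    - [[-0.0135, 0.0059, 0, 0, 0, 6.15, -1], [-0.0135, 0.0059, 0, 0, 0, 6.15, -1], [-0.0135, 0.0059, 0, 0, 0, 6.15, -1], [-0.0135, 0.0059, 0, 0, 0, 6.15, -1], [-0.0135, 0.0059, 0, 0, 0, 6.15, -1], [-0.0135, 0.0059, 0, 0, 0, 6.15, -1], [-0.0135, 0.0059, 0, 0, 0, 6.15, -1], [-0.0135, 0.0059, 0, 0, 0, 6.15, -1], [-0.0135, 0.0059, 0, 0, 0, 6.15, -1], [-0.0135, 0.0059, 0, 0, 0, 6.15, -1], [-0.0135, 0.0059, 0, 0, 0, 6.15, -1], [-0.0135, 0.0059, 0, 0, 0, 6.15, -1], [-0.0135, 0.0059, 0, 0, 0, 6.15, -1], [0, 0, 0, 0, 0, 0, -1], [0, 0, 0, 0, 0, 0, -1], [0, 0, 0, 0, 0, 0, -1]]

```text
t: 6.97
ee_pos: [445.1, -372.6, 380.7]
orientation: [-3.124, -0.333, -0.0]
ft_force: [0.4, -0.1, -0.0]
width: 87.8
```

Run:
```python
from h import *
o=ctrl.get_obs(); im=save('wrist','w3'); C=cam('wrist',o); print(o['ee_pos'],yawof(o))
for n in ['scanner_grip']:
    for r in ctrl.trace(n,'wrist')[:2]:
        print(n,round(r['p'],2),np.round(r['bbox']),r['pixels'].sum())
        cv2.imwrite('pics/m3.png',r['pixels'].astype(np.uint8)*255)
        if r['p']>.4:
            m=r['pixels']; print(np.round(fit(C,m,SCAN,(470,-373,.2),z0=6),3))
for n,z in [('scanner_grip',42),('scan_window',11),('tray_floor',6)]:
    for r in ctrl.landmark_of(n,'wrist')[:2]: print(n,round(r['p'],2),np.round(r['uv'],1),np.round(toz(C,r['uv'],z)))
```

```text
[ 445.06479758 -372.58468425  380.6594983 ] 12.175770137687692
scanner_grip 0.95 [262.  80. 312. 254.] 6167
[ 467.08  -371.96    10.868    0.935]
scanner_grip 0.72 [285.1 173.7] [ 467. -374.   42.]
tray_floor 0.63 [286.3 168. ] [ 469. -376.    6.]
```

View pics/w3.png

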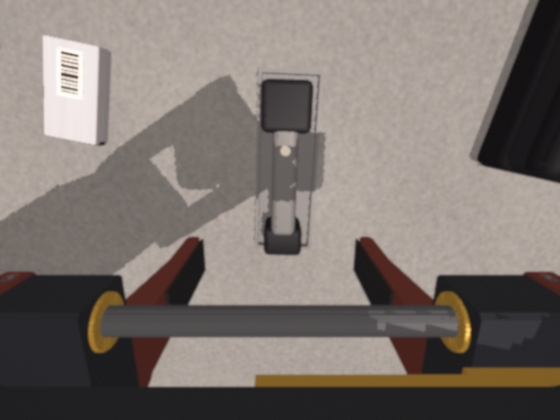

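View pics/m3.png

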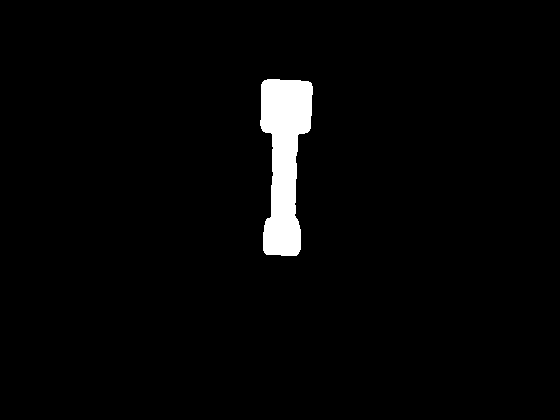

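Run:
```python
from h import *
plan([467,-372.2,250],10.8,N=8)
```

```text
N 8 row [0.0027, 0.0005, 0.0163] [-0.0, -0.0, 0.16] from [ 445.2 -372.4  380.7] yaw 12.1 w 88.3 t 7.2
```

Emit:
jog_arm:
  steps:
    - [[0.0027, 0.0005, 0.0163, 0, 0, 0.16, -1], [0.0027, 0.0005, 0.0163, 0, 0, 0.16, -1], [0.0027, 0.0005, 0.0163, 0, 0, 0.16, -1], [0.0027, 0.0005, 0.0163, 0, 0, 0.16, -1], [0.0027, 0.0005, 0.0163, 0, 0, 0.16, -1], [0.0027, 0.0005, 0.0163, 0, 0, 0.16, -1], [0.0027, 0.0005, 0.0163, 0, 0, 0.16, -1], [0.0027, 0.0005, 0.0163, 0, 0, 0.16, -1], [0, 0, 0, 0, 0, 0, -1], [0, 0, 0, 0, 0, 0, -1]]

```text
t: 8.05
ee_pos: [466.8, -372.1, 249.6]
orientation: [-3.126, -0.295, 0.002]
ft_force: [-0.0, 0.7, 0.4]
width: 88.0
```

Run:
```python
from h import *
o=ctrl.get_obs(); im=save('wrist','w4'); C=cam('wrist',o); print(o['ee_pos'],yawof(o))
valid=np.ones((420,560)); valid[230:]=0
for r in ctrl.trace('scanner_grip','wrist')[:2]:
        print(round(r['p'],2),np.round(r['bbox']),r['pixels'].sum())
        if r['p']>.4:
            m=r['pixels']; print(np.round(fit(C,m,SCAN,(467,-372,.18),z0=6,valid=valid),3))
plan([467,-372.2,205],10.8,N=4)
```

```text
[ 466.82671587 -372.06823319  249.649711  ] 10.796756762943781
0.75 [236.  88. 327. 359.] 14426
[ 467.832 -372.113   10.619    0.944]
N 4 row [0.0, -0.0001, 0.0115] [0.01, -0.01, -0.01] from [ 467.  -372.6  251.1] yaw 10.8 w 87.7 t 8.2
```

View pics/w4.png

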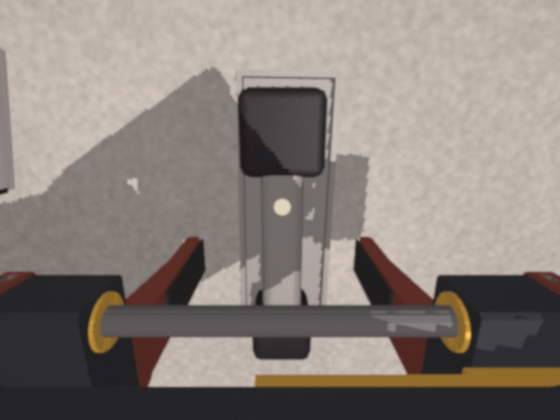

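Emit:
jog_arm:
  steps:
    - [[0.0002, 0, 0.0112, 0, 0, 0, -1], [0.0002, 0, 0.0112, 0, 0, 0, -1], [0, 0, 0.0112, 0, 0, 0, -1], [0, 0, 0.0112, 0, 0, 0, -1], [0, 0, 0, 0, 0, 0, -1], [0, 0, 0, 0, 0, 0, 1], [0, 0, 0, 0, 0, 0, 1], [0, 0, 0, 0, 0, 0, 1], [0, 0, 0, 0, 0, 0, 1], [0, 0, 0, 0, 0, 0, 1], [0, 0, 0, 0, 0, 0, 1], [0, 0, 0, 0, 0, 0, 1], [0, 0, 0, 0, 0, 0, 1], [0, 0, 0, 0, 0, 0, 1], [0, 0, 0, 0, 0, 0, 1]]

```text
t: 9.4
ee_pos: [467.2, -372.4, 205.5]
orientation: [3.128, 0.294, 0.0]
ft_force: [-0.6, 0.4, 0.7]
width: 26.1
```

Run:
```python
from h import *
for i in range(4):
    o=ctrl.get_obs(); print(o['ee_pos'],yawof(o),o['width'],o['ft_force']); ctrl.get_image('top')
plan([467.4,-372.1,330],10.7,N=6)
```

```text
[ 467.17564973 -372.44873013  205.54906807] 10.738817091086466 26.099241651467267 [-0.633281    0.3652686   0.69102375]
[ 467.17503137 -372.45849814  205.55151582] 10.734463948110909 25.719258505184097 [0.20369098 0.33772055 0.24545975]
[ 467.18027099 -372.46433822  205.56420919] 10.73649202757625 26.139933428237462 [-0.5659298  -0.44966516  0.80519389]
[ 467.18266519 -372.4959259   205.57646121] 10.731870792638615 26.06059111888634 [0.27812068 0.32667231 0.42265777]
N 6 row [0.0001, -0.0001, -0.0207] [0.0, -0.0, 0.01] from [ 467.2 -372.5  205.5] yaw 10.7 w 25.7 t 9.6
```

```bash
cat >> h.py <<'E'
def scanpose(x,y,yawd,t,side=90):
    a=np.deg2rad(yawd); L=np.array([x+18*np.cos(a),y+18*np.sin(a)]); b=np.deg2rad(yawd+side)
    h=87+80*.5; z=t+80*np.cos(np.pi/6)+31+163.5
    return [L[0]-h*np.cos(b),L[1]-h*np.sin(b),z],yawd+side
E
python3 - <<'E'
from h import *
o=dict(ctrl.get_obs()); o['ee_pos']=o['ee_pos']+[0,0,90]
for d in [(501.4,-136.3,0,26),(492.8,-5.8,-16.1,18),(494.5,161.4,14.6,11)]:
    p,y=scanpose(*d); print(np.round(p,1),y); plan(p,y,obs=o,ang=6.2)
    o['ee_pos']=np.array(p); o['orientation']=R.from_matrix(Rdown(y)).as_rotvec()
E
```

```text
[ 519.4 -263.3  289.8] 90
N 13 row [0.0096, -0.003, 0.0004] [0.0, 0.0, -6.1] from [ 467.2 -372.5  295.5] yaw 10.7 w 25.7 t 9.6
[ 474.9 -132.8  281.8] 73.9
N 5 row [0.025, -0.0118, 0.0016] [0.0, 0.0, 3.22] from [ 519.4 -263.3  289.8] yaw 90.0 w 25.7 t 9.6
[543.9  43.  274.8] 104.6
N 7 row [0.0259, 0.0087, 0.001] [0.0, 0.0, -4.39] from [ 474.9 -132.8  281.8] yaw 73.9 w 25.7 t 9.6
```

Emit:
jog_arm:
  steps:
    - [[0, 0, -0.015, 0, 0, 0, 1], [0, 0, -0.015, 0, 0, 0, 1], [0, 0, -0.015, 0, 0, 0, 1], [0, 0, -0.015, 0, 0, 0, 1], [0, 0, -0.015, 0, 0, 0, 1], [0, 0, -0.015, 0, 0, 0, 1], [0.0096, -0.003, 0.0004, 0, 0, -6.1, 1], [0.0096, -0.003, 0.0004, 0, 0, -6.1, 1], [0.0096, -0.003, 0.0004, 0, 0, -6.1, 1], [0.0096, -0.003, 0.0004, 0, 0, -6.1, 1], [0.0096, -0.003, 0.0004, 0, 0, -6.1, 1], [0.0096, -0.003, 0.0004, 0, 0, -6.1, 1], [0.0096, -0.003, 0.0004, 0, 0, -6.1, 1], [0.0096, -0.003, 0.0004, 0, 0, -6.1, 1], [0.0096, -0.003, 0.0004, 0, 0, -6.1, 1], [0.0096, -0.003, 0.0004, 0, 0, -6.1, 1], [0.0096, -0.003, 0.0004, 0, 0, -6.1, 1], [0.0096, -0.003, 0.0004, 0, 0, -6.1, 1], [0.0096, -0.003, 0.0004, 0, 0, -6.1, 1], [0, 0, 0, 0, 0, 0, 1]]

```text
t: 11.27
ee_pos: [518.0, -261.8, 289.6]
orientation: [-2.214, -2.226, 0.001]
ft_force: [0.0, 0.4, -1.8]
width: 26.1
```

Run:
```python
from h import *
save('top','t2');save('wrist','w5')
p,y=scanpose(501.4,-136.3,0,26); plan(p,y)
```

```text
N 1 row [-0.0, 0.0007, 0.0003] [-0.02, -0.01, -0.12] from [ 518.7 -263.3  290.1] yaw 89.9 w 26.2 t 11.4
```

View pics/w5.png

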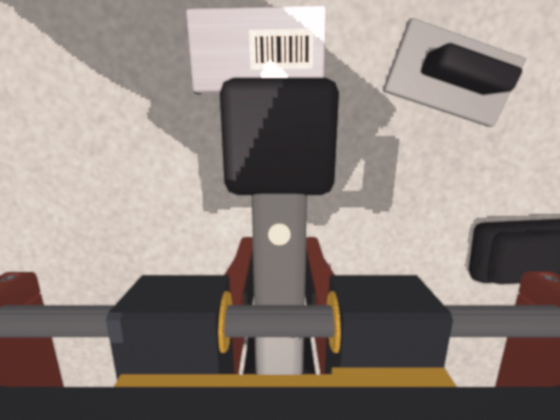

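View pics/t2.png

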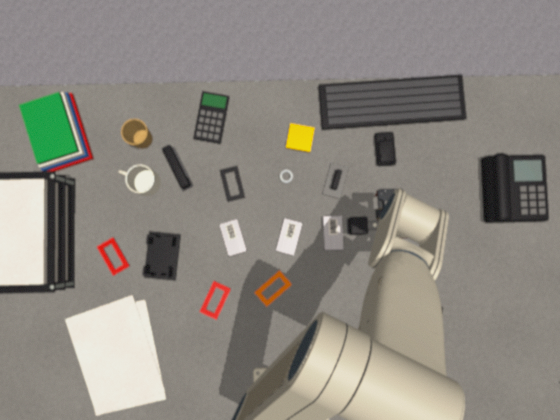

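Run:
```python
from h import *
o=ctrl.get_obs();C=cam('wrist',o);print(toz(C,(281,48.5),26),proj(C,[519.4,-136.3,26]))
```

```text
[ 520.49276643 -136.05683243   26.        ] [279.51285972  48.86829744]
```

Emit:
jog_arm:
  steps:
    - [[0, -0.0005, 0, 0, 0, 0, 1], [0, 0, 0, 0, 0, 0, 1], [0, 0, 0, 0, 0, 0, 1], [0, 0, 0, 0, 0, 0, 1], [0, 0, 0, 0, 0, 0, 1], [0, 0, 0, 0, 0, 0, 1], [0, 0, 0, 0, 0, 0, 1], [0, 0, 0, 0, 0, 0, 1], [0, 0, 0, 0, 0, 0, 1], [0, 0, 0, 0, 0, 0, 1], [0, 0, 0, 0, 0, 0, 1], [0, 0, 0, 0, 0, 0, 1], [0, 0, 0, 0, 0, 0, 1], [0, 0, 0, 0, 0, 0, 1]]

```text
t: 12.53
ee_pos: [518.2, -263.4, 290.3]
orientation: [-2.221, -2.222, 0.0]
ft_force: [0.6, -0.6, -1.4]
width: 26.0
```

Emit:
jog_arm:
  steps:
    - [[0, 0, 0, 0, 0, 0, 1], [0, 0, 0, 0, 0, 0, 1], [0, 0, 0, 0, 0, 0, 1], [0, 0, 0, 0, 0, 0, 1], [0, 0, 0, 0, 0, 0, 1], [0, 0, 0, 0, 0, 0, 1], [0, 0, 0, 0, 0, 0, 1], [0, 0, 0, 0, 0, 0, 1], [0, 0, 0, 0, 0, 0, 1], [0, 0, 0, 0, 0, 0, 1], [0, 0, 0, 0, 0, 0, 1], [0, 0, 0, 0, 0, 0, 1], [0, 0, 0, 0, 0, 0, 1]]

```text
t: 13.62
ee_pos: [518.2, -263.4, 290.3]
orientation: [2.221, 2.222, -0.0]
ft_force: [0.2, -0.4, -1.0]
width: 26.0
```

Run:
```python
from h import *
p,y=scanpose(492.8,-5.8,-16.1,18); plan(p,y)
```

```text
N 5 row [0.0251, -0.0116, 0.0017] [-0.0, 0.0, 3.23] from [ 518.2 -263.4  290.3] yaw 90.0 w 26.0 t 13.6
```

Emit:
jog_arm:
  steps:
    - [[0.0251, -0.0116, 0.0017, 0, 0, 3.23, 1], [0.0251, -0.0116, 0.0017, 0, 0, 3.23, 1], [0.0251, -0.0116, 0.0017, 0, 0, 3.23, 1], [0.0251, -0.0116, 0.0017, 0, 0, 3.23, 1], [0.0251, -0.0116, 0.0017, 0, 0, 3.23, 1], [0, 0, 0, 0, 0, 0, 1], [0, 0, 0, 0, 0, 0, 1], [0, 0, 0, 0, 0, 0, 1]]

```text
t: 14.28
ee_pos: [475.3, -132.9, 282.1]
orientation: [2.509, 1.889, 0.001]
ft_force: [0.1, 0.9, -2.2]
width: 25.9
```

Run:
```python
from h import *
save('wrist','w6')
p,y=scanpose(492.8,-5.8,-16.1,18); plan(p,y)
a=np.deg2rad(-16.1);print(proj(cam('wrist'),[492.8+18*np.cos(a),-5.8+18*np.sin(a),18]))
```

```text
N 1 row [0.0003, -0.0006, 0.0003] [0.08, 0.01, 0.02] from [ 475.4 -133.3  282.1] yaw 73.9 w 25.8 t 14.3
[277.68815463  48.23577851]
```

View pics/w6.png

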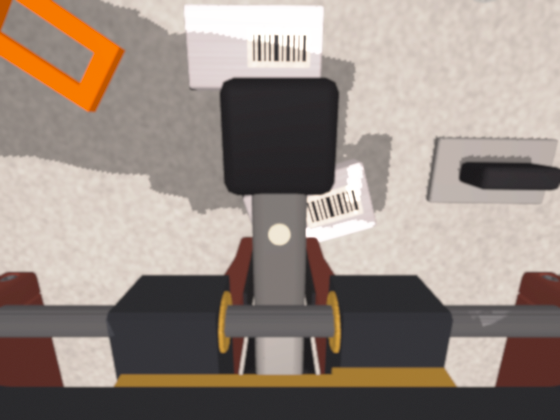

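Label centred at (278,48), as predicted. Hold.

Emit:
jog_arm:
  steps:
    - [[0, 0, 0, 0, 0, 0, 1], [0, 0, 0, 0, 0, 0, 1], [0, 0, 0, 0, 0, 0, 1], [0, 0, 0, 0, 0, 0, 1], [0, 0, 0, 0, 0, 0, 1], [0, 0, 0, 0, 0, 0, 1], [0, 0, 0, 0, 0, 0, 1], [0, 0, 0, 0, 0, 0, 1], [0, 0, 0, 0, 0, 0, 1], [0, 0, 0, 0, 0, 0, 1], [0, 0, 0, 0, 0, 0, 1], [0, 0, 0, 0, 0, 0, 1], [0, 0, 0, 0, 0, 0, 1], [0, 0, 0, 0, 0, 0, 1]]

```text
t: 15.5
ee_pos: [474.8, -132.6, 281.8]
orientation: [2.511, 1.888, 0.0]
ft_force: [-0.5, -0.7, -3.1]
width: 26.1
```

Emit:
jog_arm:
  steps:
    - [[0, 0, 0, 0, 0, 0, 1], [0, 0, 0, 0, 0, 0, 1], [0, 0, 0, 0, 0, 0, 1], [0, 0, 0, 0, 0, 0, 1], [0, 0, 0, 0, 0, 0, 1], [0, 0, 0, 0, 0, 0, 1], [0, 0, 0, 0, 0, 0, 1], [0, 0, 0, 0, 0, 0, 1], [0, 0, 0, 0, 0, 0, 1], [0, 0, 0, 0, 0, 0, 1], [0, 0, 0, 0, 0, 0, 1], [0, 0, 0, 0, 0, 0, 1], [0, 0, 0, 0, 0, 0, 1]]

```text
t: 16.58
ee_pos: [474.8, -132.6, 281.8]
orientation: [2.511, 1.888, 0.0]
ft_force: [-0.6, -0.5, -1.4]
width: 26.3
```

Run:
```python
from h import *
p,y=scanpose(494.5,161.4,14.6,11); plan(p,y)
```

```text
N 7 row [0.0259, 0.0087, 0.001] [0.0, 0.0, -4.39] from [ 474.8 -132.6  281.8] yaw 73.9 w 26.3 t 16.6
```

Emit:
jog_arm:
  steps:
    - [[0.0259, 0.0087, 0.001, 0, 0, -4.39, 1], [0.0259, 0.0087, 0.001, 0, 0, -4.39, 1], [0.0259, 0.0087, 0.001, 0, 0, -4.39, 1], [0.0259, 0.0087, 0.001, 0, 0, -4.39, 1], [0.0259, 0.0087, 0.001, 0, 0, -4.39, 1], [0.0259, 0.0087, 0.001, 0, 0, -4.39, 1], [0.0259, 0.0087, 0.001, 0, 0, -4.39, 1], [0, 0, 0, 0, 0, 0, 1], [0, 0, 0, 0, 0, 0, 1], [0, 0, 0, 0, 0, 0, 1]]

```text
t: 17.42
ee_pos: [543.8, 43.0, 274.6]
orientation: [-1.921, -2.485, 0.001]
ft_force: [0.5, 0.6, -2.3]
width: 26.1
```

Run:
```python
from h import *
save('wrist','w7')
d=(494.5,161.4,14.6,11);p,y=scanpose(*d); plan(p,y)
a=np.deg2rad(d[2]);print(proj(cam('wrist'),[d[0]+18*np.cos(a),d[1]+18*np.sin(a),d[3]]))
```

```text
N 1 row [0.0004, 0.0002, -0.0001] [-0.03, 0.0, -0.06] from [543.8  42.6 274.7] yaw 104.5 w 25.7 t 17.5
[278.87065394  47.8561472 ]
```

View pics/w7.png

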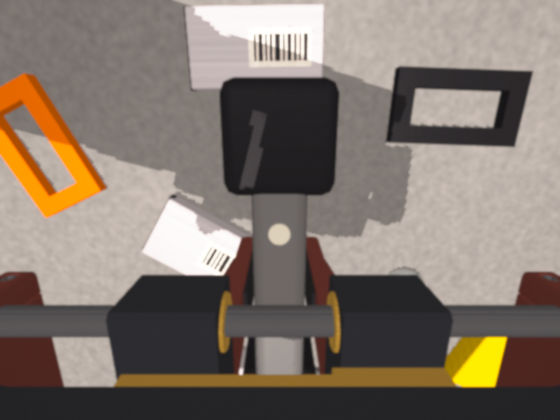

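Emit:
jog_arm:
  steps:
    - [[0, 0, 0, 0, 0, 0, 1], [0, 0, 0, 0, 0, 0, 1], [0, 0, 0, 0, 0, 0, 1], [0, 0, 0, 0, 0, 0, 1], [0, 0, 0, 0, 0, 0, 1], [0, 0, 0, 0, 0, 0, 1], [0, 0, 0, 0, 0, 0, 1], [0, 0, 0, 0, 0, 0, 1], [0, 0, 0, 0, 0, 0, 1], [0, 0, 0, 0, 0, 0, 1], [0, 0, 0, 0, 0, 0, 1], [0, 0, 0, 0, 0, 0, 1], [0, 0, 0, 0, 0, 0, 1], [0, 0, 0, 0, 0, 0, 1]]

```text
t: 18.63
ee_pos: [544.1, 43.3, 274.8]
orientation: [1.921, 2.486, 0.0]
ft_force: [0.2, 0.9, -2.0]
width: 26.0
```

Emit:
jog_arm:
  steps:
    - [[0, 0, 0, 0, 0, 0, 1], [0, 0, 0, 0, 0, 0, 1], [0, 0, 0, 0, 0, 0, 1], [0, 0, 0, 0, 0, 0, 1], [0, 0, 0, 0, 0, 0, 1], [0, 0, 0, 0, 0, 0, 1], [0, 0, 0, 0, 0, 0, 1], [0, 0, 0, 0, 0, 0, 1], [0, 0, 0, 0, 0, 0, 1], [0, 0, 0, 0, 0, 0, 1], [0, 0, 0, 0, 0, 0, 1], [0, 0, 0, 0, 0, 0, 1], [0, 0, 0, 0, 0, 0, 1]]

```text
t: 19.72
ee_pos: [544.1, 43.3, 274.8]
orientation: [-1.921, -2.486, 0.0]
ft_force: [-0.6, -0.3, -1.8]
width: 25.6
```

Run:
```python
from h import *
o=dict(ctrl.get_obs()); plan([490,-200,290],60,obs=o,ang=6.2)
o['ee_pos']=np.array([490,-200,290.]); o['orientation']=R.from_matrix(Rdown(60)).as_rotvec()
plan([467.2,-372.4,285],10.7,obs=o,ang=6.2)
```

```text
N 9 row [-0.0282, -0.0036, -0.0017] [-0.0, 0.0, 4.96] from [544.1  43.3 274.8] yaw 104.6 w 25.6 t 19.7
N 8 row [-0.0161, 0.0156, 0.0006] [-0.0, -0.0, 6.16] from [ 490. -200.  290.] yaw 60.0 w 25.6 t 19.7
```

Emit:
jog_arm:
  steps:
    - [[-0.0282, -0.0036, -0.0017, 0, 0, 4.96, 1], [-0.0282, -0.0036, -0.0017, 0, 0, 4.96, 1], [-0.0282, -0.0036, -0.0017, 0, 0, 4.96, 1], [-0.0282, -0.0036, -0.0017, 0, 0, 4.96, 1], [-0.0282, -0.0036, -0.0017, 0, 0, 4.96, 1], [-0.0282, -0.0036, -0.0017, 0, 0, 4.96, 1], [-0.0282, -0.0036, -0.0017, 0, 0, 4.96, 1], [-0.0282, -0.0036, -0.0017, 0, 0, 4.96, 1], [-0.0282, -0.0036, -0.0017, 0, 0, 4.96, 1], [-0.0161, 0.0156, 0.0006, 0, 0, 6.16, 1], [-0.0161, 0.0156, 0.0006, 0, 0, 6.16, 1], [-0.0161, 0.0156, 0.0006, 0, 0, 6.16, 1], [-0.0161, 0.0156, 0.0006, 0, 0, 6.16, 1], [-0.0161, 0.0156, 0.0006, 0, 0, 6.16, 1], [-0.0161, 0.0156, 0.0006, 0, 0, 6.16, 1], [-0.0161, 0.0156, 0.0006, 0, 0, 6.16, 1], [-0.0161, 0.0156, 0.0006, 0, 0, 6.16, 1], [0, 0, 0, 0, 0, 0, 1], [0, 0, 0, 0, 0, 0, 1], [0, 0, 0, 0, 0, 0, 1]]

```text
t: 21.38
ee_pos: [467.4, -372.4, 285.1]
orientation: [-3.127, -0.295, 0.0]
ft_force: [0.4, 0.8, -2.1]
width: 25.7
```

Run:
```python
from h import *
save('wrist','w8');plan([467.2,-372.4,225],10.73,N=5)
plan([467.2,-372.4,206.5],10.73,N=8)
```

```text
N 5 row [-0.0001, 0.0001, 0.012] [-0.01, 0.0, 0.02] from [ 467.6 -372.1  285.2] yaw 10.8 w 25.7 t 21.4
N 8 row [-0.0001, 0.0, 0.0098] [-0.0, 0.0, 0.01] from [ 467.6 -372.1  285.2] yaw 10.8 w 25.7 t 21.4
```

View pics/w8.png

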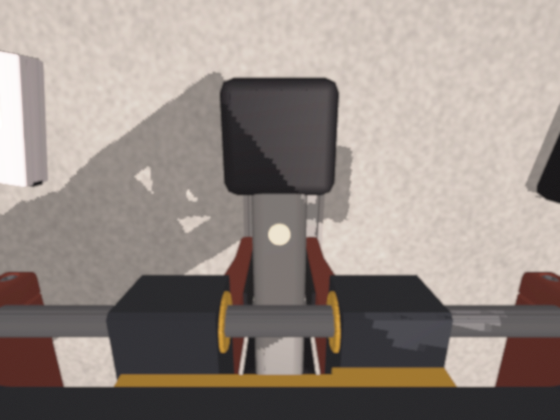

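Emit:
jog_arm:
  steps:
    - [[-0.0001, 0, 0.0098, 0, 0, 0, 1], [-0.0001, 0, 0.0098, 0, 0, 0, 1], [-0.0001, 0, 0.0098, 0, 0, 0, 1], [0, 0, 0.0098, 0, 0, 0, 1], [0, 0, 0.0098, 0, 0, 0, 1], [0, 0, 0.0098, 0, 0, 0, 1], [0, 0, 0.0098, 0, 0, 0, 1], [0, 0, 0.0068, 0, 0, 0, 1], [0, 0, 0.002, 0, 0, 0, 1], [0, 0, 0.001, 0, 0, 0, 1], [0, 0, 0.0005, 0, 0, 0, 1], [0, 0, 0, 0, 0, 0, 1], [0, 0, 0, 0, 0, 0, 1]]

```text
t: 22.52
ee_pos: [467.3, -373.0, 206.9]
orientation: [3.127, 0.293, 0.001]
ft_force: [-0.3, -0.1, -1.5]
width: 25.7
```

Run:
```python
from h import *
o=ctrl.get_obs(); print(o['ee_pos'],o['ft_force'],o['width'],yawof(o))
```

```text
[ 467.27888708 -373.03391995  206.91758799] [-0.26209466 -0.08433392 -1.45441776] 25.71662512012338 10.69576520932261
```

Still bearing its weight; lower another 1.3 mm, then open and rise.

Emit:
jog_arm:
  steps:
    - [[0, 0, 0.0007, 0, 0, 0, 1], [0, 0, 0.0006, 0, 0, 0, 1], [0, 0, 0.0003, 0, 0, 0, 1], [0, 0, 0, 0, 0, 0, 1], [0, 0, 0, 0, 0, 0, 1]]

```text
t: 22.93
ee_pos: [467.2, -373.0, 205.5]
orientation: [3.127, 0.293, 0.001]
ft_force: [-1.2, 1.7, 5.8]
width: 26.0
```

Emit:
jog_arm:
  steps:
    - [[0, 0, 0, 0, 0, 0, 0.2], [0, 0, 0, 0, 0, 0, -0.2], [0, 0, 0, 0, 0, 0, -1], [0, 0, 0, 0, 0, 0, -1], [0, 0, 0, 0, 0, 0, -1], [0, 0, 0, 0, 0, 0, -1], [0, 0, 0, 0, 0, 0, -1], [0, 0, 0, 0, 0, 0, -1], [0, 0, -0.01, 0, 0, 0, -1], [0, 0, -0.02, 0, 0, 0, -1], [0, 0, -0.025, 0, 0, 0, -1], [0, 0, -0.025, 0, 0, 0, -1], [0, 0, -0.025, 0, 0, 0, -1], [0, 0, -0.025, 0, 0, 0, -1], [0, 0, -0.025, 0, 0, 0, -1], [0, 0, 0, 0, 0, 0, -1]]

```text
t: 24.27
ee_pos: [468.2, -373.8, 365.7]
orientation: [3.122, 0.292, 0.01]
ft_force: [0.8, -1.3, 0.1]
width: 87.9
```

Run:
```python
from h import *
o=ctrl.get_obs(); im=save('wrist','w9'); C=cam('wrist',o)
valid=np.ones((420,560)); valid[235:]=0
for r in ctrl.trace('scanner_grip','wrist')[:2]:
        print(round(r['p'],2),np.round(r['bbox']),r['pixels'].sum())
        if r['p']>.4:
            m=r['pixels']; print(np.round(fit(C,m,SCAN,(467,-372,.18),z0=6,valid=valid),3))
save('top','t3')
plan([440,-150,380],100,ang=6.5)
```

```text
0.72 [249. 104. 302. 278.] 6524
[ 469.155 -371.607   10.758    0.959]
N 14 row [0.0126, -0.0125, -0.0014] [0.0, 0.0, -6.38] from [ 466.8 -372.7  360. ] yaw 10.7 w 87.8 t 24.4
```

View pics/w9.png

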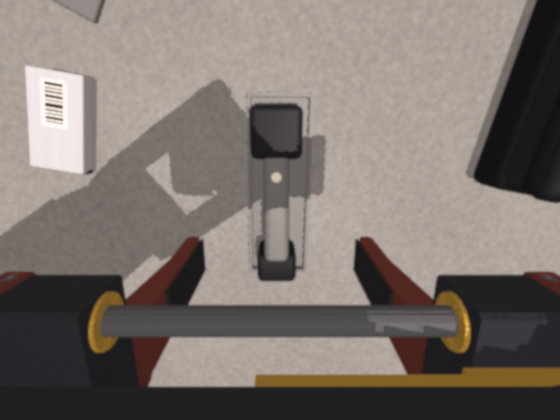

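View pics/t3.png

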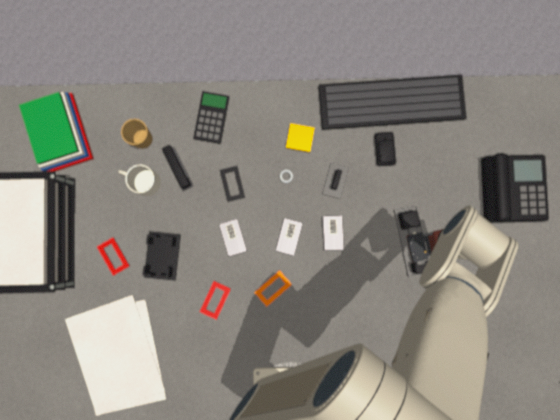

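Run:
```python
from h import *
o=dict(ctrl.get_obs()); plan([520,-30,380],100,obs=o,ang=6.2)
o['ee_pos']=np.array([520,-30,380.]); o['orientation']=R.from_matrix(Rdown(100)).as_rotvec()
plan([465,371,400],175,obs=o,ang=6.2)
```

```text
N 15 row [0.0225, -0.0123, -0.0013] [0.0, 0.0, -5.95] from [ 466.8 -372.7  360. ] yaw 10.7 w 87.8 t 24.4
N 15 row [0.0231, 0.0175, -0.0013] [0.0, 0.0, -5.0] from [520. -30. 380.] yaw 100.0 w 87.8 t 24.4
```

Emit:
jog_arm:
  steps:
    - [[0.0225, -0.0123, -0.0013, 0, 0, -5.95, -1], [0.0225, -0.0123, -0.0013, 0, 0, -5.95, -1], [0.0225, -0.0123, -0.0013, 0, 0, -5.95, -1], [0.0225, -0.0123, -0.0013, 0, 0, -5.95, -1], [0.0225, -0.0123, -0.0013, 0, 0, -5.95, -1], [0.0225, -0.0123, -0.0013, 0, 0, -5.95, -1], [0.0225, -0.0123, -0.0013, 0, 0, -5.95, -1], [0.0225, -0.0123, -0.0013, 0, 0, -5.95, -1], [0.0225, -0.0123, -0.0013, 0, 0, -5.95, -1], [0.0225, -0.0123, -0.0013, 0, 0, -5.95, -1], [0.0225, -0.0123, -0.0013, 0, 0, -5.95, -1], [0.0225, -0.0123, -0.0013, 0, 0, -5.95, -1], [0.0225, -0.0123, -0.0013, 0, 0, -5.95, -1], [0.0225, -0.0123, -0.0013, 0, 0, -5.95, -1], [0.0225, -0.0123, -0.0013, 0, 0, -5.95, -1]]

```text
t: 25.67
ee_pos: [520.5, -28.8, 377.8]
orientation: [-2.013, -2.409, 0.002]
ft_force: [0.1, -0.4, 0.2]
width: 87.5
```

Emit:
jog_arm:
  steps:
    - [[0.0231, 0.0175, -0.0013, 0, 0, -5, -1], [0.0231, 0.0175, -0.0013, 0, 0, -5, -1], [0.0231, 0.0175, -0.0013, 0, 0, -5, -1], [0.0231, 0.0175, -0.0013, 0, 0, -5, -1], [0.0231, 0.0175, -0.0013, 0, 0, -5, -1], [0.0231, 0.0175, -0.0013, 0, 0, -5, -1], [0.0231, 0.0175, -0.0013, 0, 0, -5, -1], [0.0231, 0.0175, -0.0013, 0, 0, -5, -1], [0.0231, 0.0175, -0.0013, 0, 0, -5, -1], [0.0231, 0.0175, -0.0013, 0, 0, -5, -1], [0.0231, 0.0175, -0.0013, 0, 0, -5, -1], [0.0231, 0.0175, -0.0013, 0, 0, -5, -1], [0.0231, 0.0175, -0.0013, 0, 0, -5, -1], [0.0231, 0.0175, -0.0013, 0, 0, -5, -1], [0.0231, 0.0175, -0.0013, 0, 0, -5, -1], [0, 0, 0, 0, 0, 0, -1], [0, 0, 0, 0, 0, 0, -1], [0, 0, 0, 0, 0, 0, -1]]

```text
t: 27.17
ee_pos: [466.4, 370.3, 397.7]
orientation: [-0.14, -3.137, 0.002]
ft_force: [0.6, -0.0, -0.2]
width: 88.1
```

Run:
```python
from h import *
o=ctrl.get_obs(); im=save('wrist','w10'); C=cam('wrist',o); print(o['ee_pos'],yawof(o))
for n in ['caddy_floor']:
    for r in ctrl.trace(n,'wrist')[:3]:
        print(round(r['p'],2),np.round(r['bbox']),r['pixels'].sum())
        cv2.imwrite('pics/m10.png',r['pixels'].astype(np.uint8)*255)
    for r in ctrl.landmark_of(n,'wrist')[:3]: print(round(r['p'],2),r['uv'],toz(C,r['uv'],6))
```

```text
[466.41356387 370.31596384 397.67919097] 174.9014929045409
0.61 [241. 107. 320. 234.] 9245
0.9 [282.4, 164.7] [443.00924629 376.71455396   6.        ]
```

View pics/w10.png

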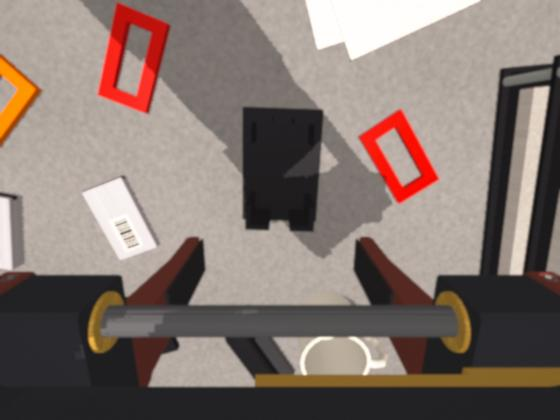

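```bash
cat >> h.py <<'E'
def caddy_boxes(t=5,ly=18):
    b=[(-70,70,-48,48,0,6)]
    for sx in (1,-1):
        for sy in (1,-1):
            f=lambda u,v,s:(min(s*u,s*v),max(s*u,s*v))
            b.append(f(31,53+t,sx)+f(31,31+t,sy)+(6,72)); b.append(f(53,53+t,sx)+f(31-ly,31+t,sy)+(6,72))
    return b
E
python3 - <<'E'
from h import *
o=ctrl.get_obs(); im=save('wrist','w10'); C=cam('wrist',o)
r=ctrl.trace('caddy_floor','wrist')[0]; m=r['pixels']
for t in (4,6,8):
  for ly in (10,18): 
    f=fit(C,m,caddy_boxes(t,ly),(443,374,0)); print(t,ly,np.round(f,3))
big=cv2.resize(cv2.cvtColor(im,cv2.COLOR_RGB2BGR)[90:250,220:350],None,fx=5,fy=5,interpolation=cv2.INTER_CUBIC)
big=np.clip(big.astype(float)*2.5,0,255).astype(np.uint8)
f=fit(C,m,caddy_boxes(6,14),(443,374,0)); a=np.deg2rad(f[2]);c,s=np.cos(a),np.sin(a)
W=lambda x,y,z:(f[0]+c*x-s*y,f[1]+s*x+c*y,z)
for X,Y,z in [(70,48,6),(53,31,72),(53,31,6)]:
    P=[(proj(C,W(i*X,j*Y,z))-[220,90]+.5)*5 for i,j in [(1,1),(1,-1),(-1,-1),(-1,1)]]
    cv2.polylines(big,[np.int32(P)],True,(0,255,0) if z==6 else (0,0,255),1)
cv2.imwrite('pics/c10.png',big[:600])
E
```

```text
4 10 [446.446 373.36   -6.975   0.963]
4 18 [446.175 373.332  -6.978   0.975]
6 10 [445.898 373.59   -7.117   0.967]
6 18 [445.908 373.529  -7.041   0.981]
8 10 [445.711 373.426  -6.947   0.959]
8 18 [445.572 373.407  -7.177   0.972]
```

View pics/c10.png

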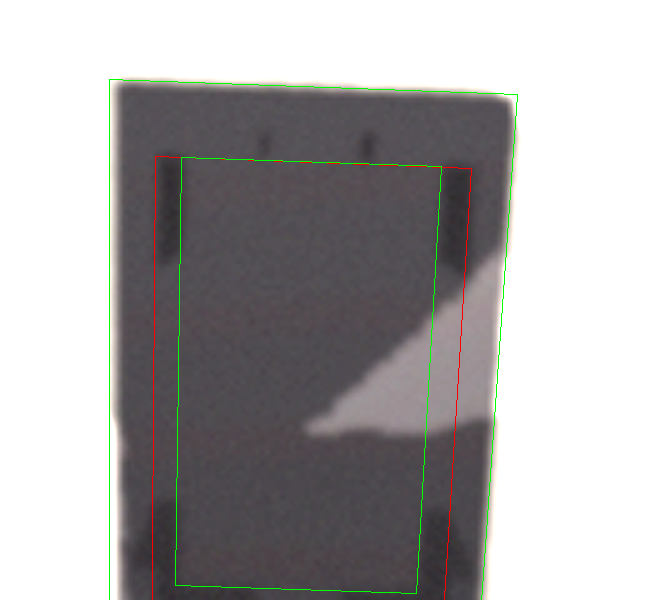

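Run:
```python
from h import *
plan([665,160,360],192)
```

```text
N 11 row [-0.0172, -0.02, 0.0035] [-0.0, -0.0, -1.56] from [467.1 369.9 398.6] yaw 174.8 w 87.8 t 27.4
```

Emit:
jog_arm:
  steps:
    - [[-0.0172, -0.02, 0.0035, 0, 0, -1.56, -1], [-0.0172, -0.02, 0.0035, 0, 0, -1.56, -1], [-0.0172, -0.02, 0.0035, 0, 0, -1.56, -1], [-0.0172, -0.02, 0.0035, 0, 0, -1.56, -1], [-0.0172, -0.02, 0.0035, 0, 0, -1.56, -1], [-0.0172, -0.02, 0.0035, 0, 0, -1.56, -1], [-0.0172, -0.02, 0.0035, 0, 0, -1.56, -1], [-0.0172, -0.02, 0.0035, 0, 0, -1.56, -1], [-0.0172, -0.02, 0.0035, 0, 0, -1.56, -1], [-0.0172, -0.02, 0.0035, 0, 0, -1.56, -1], [-0.0172, -0.02, 0.0035, 0, 0, -1.56, -1], [0, 0, 0, 0, 0, 0, -1], [0, 0, 0, 0, 0, 0, -1], [0, 0, 0, 0, 0, 0, -1]]

```text
t: 28.58
ee_pos: [664.9, 160.4, 360.0]
orientation: [0.329, -3.123, -0.0]
ft_force: [-0.5, 0.4, 0.6]
width: 87.4
```

```bash
cat >> h.py <<'E'
def solid(m): 
    c,_=cv2.findContours(m.astype(np.uint8),cv2.RETR_EXTERNAL,cv2.CHAIN_APPROX_NONE); o=np.zeros(m.shape,np.uint8)
    cv2.drawContours(o,c,-1,1,-1); return o
def show(n,im,C,boxes,f,z0=0):
    b=cv2.cvtColor(im,cv2.COLOR_RGB2BGR).copy(); s=(sil(C,boxes,f[0],f[1],np.deg2rad(f[2]),z0)>.5).astype(np.uint8)
    c,_=cv2.findContours(s,cv2.RETR_EXTERNAL,cv2.CHAIN_APPROX_NONE); cv2.drawContours(b,c,-1,(0,255,0),1); cv2.imwrite(f'pics/{n}.png',b)
def find(name,boxes,guess,camn='wrist',z0=0,vr=420,show_n=None,maxd=80):
    o=ctrl.get_obs(); im=ctrl.get_image(camn); C=cam(camn,o); valid=np.ones((420,560)); valid[vr:]=0
    for r in ctrl.trace(name,camn)[:4]:
        m=solid(r['pixels']); v,u=np.nonzero(m); p=toz(C,(u.mean(),v.mean()),z0)
        if np.hypot(p[0]-guess[0],p[1]-guess[1])>maxd: continue
        f=fit(C,m,boxes,(p[0],p[1],np.deg2rad(guess[2])),z0=z0,valid=valid)
        print(name,round(r['p'],2),np.round(f,2))
        if show_n: show(show_n,im,C,boxes,f,z0)
        return f
    print(name,'none')
E
python3 - <<'E'
from h import *
f=find('spacer_mid',SPACER,(655,160,12),show_n='w11')
plan([f[0],f[1],250],180+f[2])
E
```

```text
spacer_mid 0.6 [657.15 160.78  13.36   0.98]
N 4 row [0.0018, 0.0003, 0.0276] [0.0, -0.01, -0.31] from [664.6 161.2 360.4] yaw -167.9 w 87.9 t 28.7
```

View pics/w11.png

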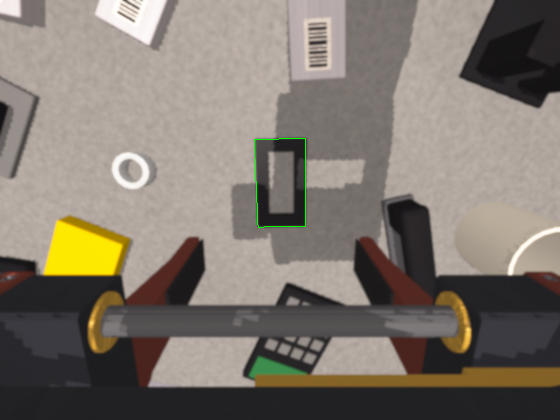

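Emit:
jog_arm:
  steps:
    - [[0.0018, 0.0003, 0.0276, 0, 0, -0.31, -1], [0.0018, 0.0003, 0.0276, 0, 0, -0.31, -1], [0.0018, 0.0003, 0.0276, 0, 0, -0.31, -1], [0.0018, 0.0003, 0.0276, 0, 0, -0.31, -1], [0, 0, 0, 0, 0, 0, -1], [0, 0, 0, 0, 0, 0, -1]]

```text
t: 29.18
ee_pos: [657.0, 161.0, 249.1]
orientation: [0.366, -3.117, 0.0]
ft_force: [-1.0, 0.3, 0.8]
width: 87.7
```

Run:
```python
from h import *
f=find('spacer_mid',SPACER,(657,160,13),show_n='w12')
plan([f[0],f[1],184.5],180+f[2],N=5)
```

```text
spacer_mid 0.67 [657.6  161.06  12.64   0.99]
N 5 row [0.0002, 0.0, 0.0135] [0.0, 0.03, 0.15] from [658.5 161.  251.8] yaw -166.6 w 88.0 t 29.3
```

View pics/w12.png

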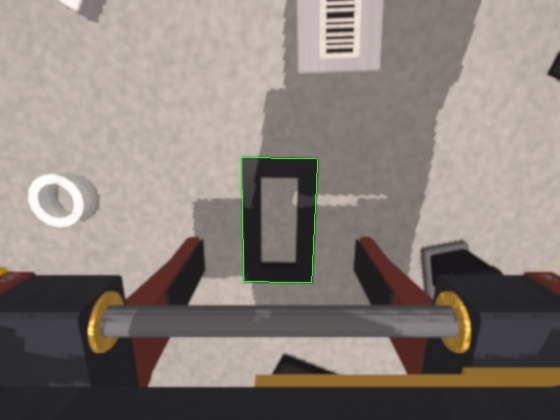

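Emit:
jog_arm:
  steps:
    - [[0.0001, 0, 0.0135, 0, 0, 0.1, -1], [0.0001, 0, 0.0135, 0, 0, 0.1, -1], [0, 0, 0.0135, 0, 0, 0.1, -1], [0, 0, 0.0135, 0, 0, 0.1, -1], [0, 0, 0.008, 0, 0, 0.1, -1], [0, 0, 0.0035, 0, 0, 0, -1], [0, 0, 0, 0, 0, 0, -1], [0, 0, 0, 0, 0, 0, -1], [0, 0, 0, 0, 0, 0, -1]]

```text
t: 30.03
ee_pos: [657.9, 160.3, 184.3]
orientation: [-0.351, 3.122, 0.0]
ft_force: [-0.1, -1.0, -0.1]
width: 87.8
```

Run:
```python
from h import *
o=ctrl.get_obs();print(o['ee_pos'],yawof(o),o['ft_force'])
```

```text
[657.90562226 160.31045276 184.2887709 ] -167.1587320134887 [-0.11381451 -1.01340275 -0.05700771]
```

Close and lift.

Emit:
jog_arm:
  steps:
    - [[0, 0, 0, 0, 0, 0, 1], [0, 0, 0, 0, 0, 0, 1], [0, 0, 0, 0, 0, 0, 1], [0, 0, 0, 0, 0, 0, 1], [0, 0, 0, 0, 0, 0, 1], [0, 0, 0, 0, 0, 0, 1], [0, 0, 0, 0, 0, 0, 1], [0, 0, 0, 0, 0, 0, 1], [0, 0, 0, 0, 0, 0, 1], [0, 0, -0.005, 0, 0, 0, 1], [0, 0, -0.015, 0, 0, 0, 1], [0, 0, -0.025, 0, 0, 0, 1], [0, 0, -0.03, 0, 0, 0, 1], [0, 0, -0.03, 0, 0, 0, 1], [0, 0, -0.02, 0, 0, 0, 1], [0, 0, 0, 0, 0, 0, 1], [0, 0, 0, 0, 0, 0, 1], [0, 0, 0, 0, 0, 0, 1]]

```text
t: 31.53
ee_pos: [657.3, 160.2, 309.0]
orientation: [0.351, -3.121, 0.0]
ft_force: [-0.1, 0.1, -0.3]
width: 55.5
```

Run:
```python
from h import *
im=save('wrist','w13'); plan([446,373.6,330],180-7)
```

```text
N 11 row [0.0179, 0.0207, -0.002] [-0.0, -0.01, 1.8] from [657.1 160.2 308.3] yaw -167.2 w 55.7 t 31.6
```

View pics/w13.png

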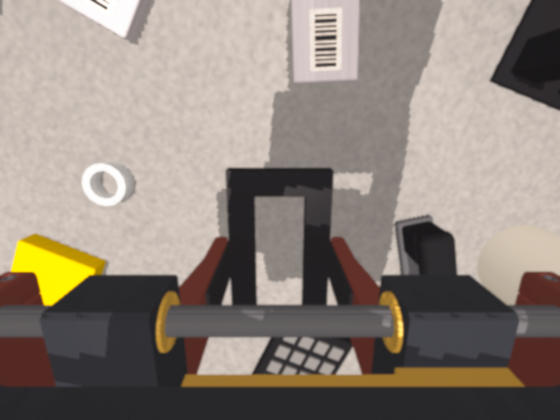

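```bash
cat >> h.py <<'E'
def wtool(u,v,ztool):
    ci=ctrl.camera_info('wrist'); T=ci['T_tool_cam']; C=((ci['fx'],ci['fy'],ci['cx'],ci['cy']),T[:3,:3],T[:3,3]); return toz(C,(u,v),ztool)
E
python3 -c "
from h import *
for u in (228,332): print(wtool(u,169,174))"
```

```text
[ 51.05470265 -25.59339902 174.        ]
[ 51.09557738  27.93964797 174.        ]
```

Emit:
jog_arm:
  steps:
    - [[0.0179, 0.0207, -0.002, 0, 0, 1.8, 1], [0.0179, 0.0207, -0.002, 0, 0, 1.8, 1], [0.0179, 0.0207, -0.002, 0, 0, 1.8, 1], [0.0179, 0.0207, -0.002, 0, 0, 1.8, 1], [0.0179, 0.0207, -0.002, 0, 0, 1.8, 1], [0.0179, 0.0207, -0.002, 0, 0, 1.8, 1], [0.0179, 0.0207, -0.002, 0, 0, 1.8, 1], [0.0179, 0.0207, -0.002, 0, 0, 1.8, 1], [0.0179, 0.0207, -0.002, 0, 0, 1.8, 1], [0.0179, 0.0207, -0.002, 0, 0, 1.8, 1], [0.0179, 0.0207, -0.002, 0, 0, 1.8, 1], [0, 0, 0, 0, 0, 0, 1], [0, 0, 0, 0, 0, 0, 1], [0, 0, 0, 0, 0, 0, 1], [0, 0, 0, 0, 0, 0, 1]]

```text
t: 32.83
ee_pos: [447.4, 372.4, 330.5]
orientation: [-0.191, -3.135, 0.002]
ft_force: [-0.2, 0.0, -0.1]
width: 55.6
```

Run:
```python
from h import *
o=ctrl.get_obs();C=cam('wrist',o);im=save('wrist','w14'); plan([446,373.6,275],180-7)
b=cv2.imread('pics/w14.png'); b=np.clip(b.astype(float)*1.8,0,255).astype(np.uint8)
f=(445.9,373.5,-7.04);a=np.deg2rad(f[2]);c,s=np.cos(a),np.sin(a)
for X,Y,z in [(70,48,6),(53,31,72)]:
    P=[proj(C,(f[0]+c*i*X-s*j*Y,f[1]+s*i*X+c*j*Y,z)) for i,j in [(1,1),(1,-1),(-1,-1),(-1,1)]]
    cv2.polylines(b,[np.int32(np.round(P))],True,(0,255,0) if z==6 else (0,0,255),1)
cv2.imwrite('pics/w14o.png',b)
```

```text
N 2 row [0.0009, 0.0006, 0.0279] [-0.03, -0.02, -0.0] from [447.6 372.3 330.8] yaw 173.0 w 55.8 t 32.9
```

View pics/w14o.png

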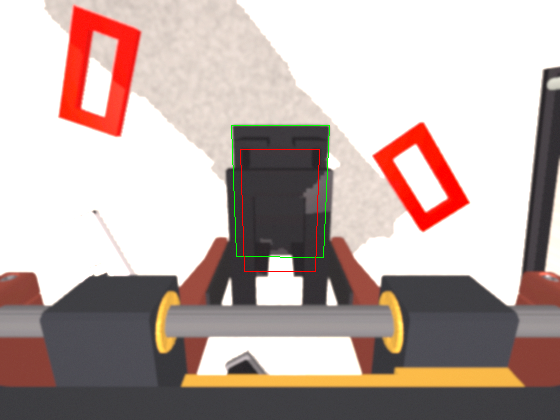

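Emit:
jog_arm:
  steps:
    - [[0.0005, 0, 0.018, 0, 0, 0, 1], [0, 0, 0.018, 0, 0, 0, 1], [0, 0, 0.018, 0, 0, 0, 1], [0, 0, 0, 0, 0, 0, 1], [0, 0, 0, 0, 0, 0, 1], [0, 0, 0, 0, 0, 0, 1]]

```text
t: 33.38
ee_pos: [447.2, 373.1, 278.0]
orientation: [0.192, 3.135, 0.001]
ft_force: [-0.5, -0.0, -0.1]
width: 55.8
```

Run:
```python
from h import *
o=ctrl.get_obs();im=save('wrist','w15'); print(o['ee_pos'],yawof(o))
b=cv2.imread('pics/w15.png'); b=np.clip(b.astype(float)*1.8,0,255).astype(np.uint8)
cv2.imwrite('pics/w15o.png',cv2.resize(b[90:290,180:380],None,fx=3,fy=3))
```

```text
[447.21542529 373.05493577 277.99888697] 173.00078348241917
```

View pics/w15o.png

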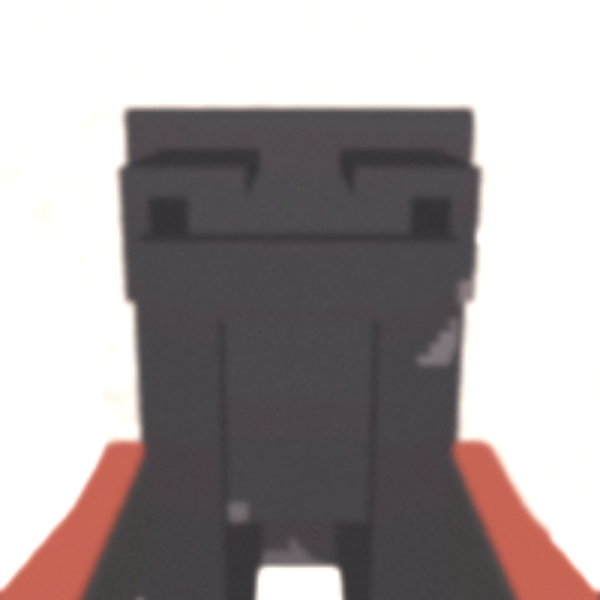

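Emit:
jog_arm:
  steps:
    - [[0, -0.0005, 0.012, 0, 0, 0, 1], [0, 0, 0.012, 0, 0, 0, 1], [0, 0, 0.012, 0, 0, 0, 1], [0, 0, 0.012, 0, 0, 0, 1], [0, 0, 0.012, 0, 0, 0, 1], [0, 0, 0.012, 0, 0, 0, 1], [0, 0, 0.006, 0, 0, 0, 1], [0, 0, 0.003, 0, 0, 0, 1], [0, 0, 0, 0, 0, 0, 1], [0, 0, 0, 0, 0, 0, 1], [0, 0, 0, 0, 0, 0, 1]]

```text
t: 34.35
ee_pos: [446.7, 373.0, 196.9]
orientation: [0.191, 3.135, 0.001]
ft_force: [-0.5, -0.5, 0.2]
width: 55.5
```

Run:
```python
from h import *
o=ctrl.get_obs(); print(o['ee_pos'],yawof(o),o['ft_force'])
ctrl.get_image('top');o=ctrl.get_obs(); print(o['ee_pos'],yawof(o),o['ft_force'])
```

```text
[446.7441004  373.00761156 196.88019503] 173.04511473827097 [-0.45197821 -0.49493743  0.16399679]
[446.74879794 372.99958288 196.99042344] 173.0472687954 [-1.01481982 -0.77436698 -0.99846557]
```

Emit:
jog_arm:
  steps:
    - [[0, 0, 0.003, 0, 0, 0, 1], [0, 0, 0.002, 0, 0, 0, 1], [0, 0, 0.001, 0, 0, 0, 1], [0, 0, 0.0007, 0, 0, 0, 1], [0, 0, 0, 0, 0, 0, 1], [0, 0, 0, 0, 0, 0, 1]]

```text
t: 34.9
ee_pos: [446.5, 372.8, 190.4]
orientation: [0.19, 3.136, 0.0]
ft_force: [-2.3, -0.9, 9.1]
width: 55.8
```

Run:
```python
from h import *
ctrl.get_image('top');o=ctrl.get_obs(); print(o['ee_pos'],yawof(o),o['ft_force'])
```

```text
[446.50743026 372.82783246 190.42387127] 173.04440788582627 [-2.21399692 -1.30032757  7.09256156]
```

Seated on the floor (7–9 N). Release and rise.

Emit:
jog_arm:
  steps:
    - [[0, 0, 0, 0, 0, 0, 0], [0, 0, 0, 0, 0, 0, -0.5], [0, 0, 0, 0, 0, 0, -1], [0, 0, 0, 0, 0, 0, -1], [0, 0, 0, 0, 0, 0, -1], [0, 0, 0, 0, 0, 0, -1], [0, 0, -0.01, 0, 0, 0, -1], [0, 0, -0.02, 0, 0, 0, -1], [0, 0, -0.028, 0, 0, 0, -1], [0, 0, -0.028, 0, 0, 0, -1], [0, 0, -0.028, 0, 0, 0, -1], [0, 0, -0.028, 0, 0, 0, -1], [0, 0, -0.03, 0, 0, 0, -1], [0, 0, 0, 0, 0, 0, -1], [0, 0, 0, 0, 0, 0, -1], [0, 0, 0, 0, 0, 0, -1]]

```text
t: 36.28
ee_pos: [446.2, 372.5, 361.7]
orientation: [-0.191, -3.136, 0.0]
ft_force: [0.3, -0.6, -0.7]
width: 88.1
```

Run:
```python
from h import *
o=ctrl.get_obs(); im=save('wrist','w16');C=cam('wrist',o)
f=find('spacer_mid',SPACER,(446,373,-7),z0=6)
b=cv2.imread('pics/w16.png'); b=np.clip(b.astype(float)*3,0,255).astype(np.uint8)
cv2.imwrite('pics/w16o.png',cv2.resize(b[80:290,180:380],None,fx=2.8,fy=2.8))
save('top','t4'); find('drive_a_mid',DR(26),(501,-136,0),'top');find('drive_b_mid',DR(18),(492,-6,-16),'top');find('drive_c_mid',DR(11),(494,161,15),'top');find('cover_grip',COVER,(667,-155,-10),'top')
plan([505,-136,370],180)
```

```text
spacer_mid 0.69 [446.11 372.66  -7.31   0.98]
drive_a_mid 0.9 [ 498.22 -137.5     1.45    0.94]
drive_b_mid 0.87 [490.01  -6.59 -15.67   0.92]
drive_c_mid 0.91 [492.5  160.47  15.74   0.95]
cover_grip 0.66 [ 657.6  -151.67  -16.97    0.95]
N 19 row [-0.0048, -0.0265, -0.0004] [-0.0, -0.0, -0.37] from [446.5 372.8 361.5] yaw 173.0 w 87.9 t 36.9
```

View pics/w16o.png

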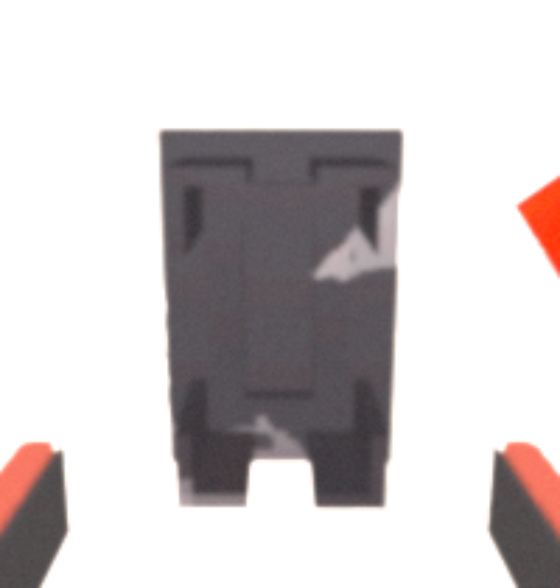

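View pics/t4.png

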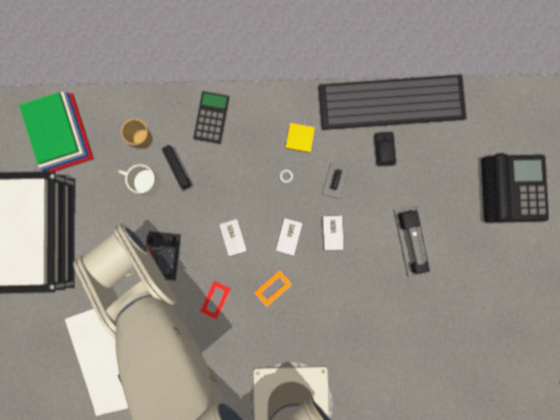

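Emit:
jog_arm:
  steps:
    - [[-0.0048, -0.0265, 0.0006, 0, 0, -0.37, -1], [-0.0048, -0.0265, 0.0006, 0, 0, -0.37, -1], [-0.0048, -0.0265, 0.0006, 0, 0, -0.37, -1], [-0.0048, -0.0265, 0.0006, 0, 0, -0.37, -1], [-0.0048, -0.0265, 0.0006, 0, 0, -0.37, -1], [-0.0048, -0.0265, 0.0006, 0, 0, -0.37, -1], [-0.0048, -0.0265, 0.0006, 0, 0, -0.37, -1], [-0.0048, -0.0265, 0.0006, 0, 0, -0.37, -1], [-0.0048, -0.0265, 0.0006, 0, 0, -0.37, -1], [-0.0048, -0.0265, 0.0006, 0, 0, -0.37, -1], [-0.0048, -0.0265, 0.0006, 0, 0, -0.37, -1], [-0.0048, -0.0265, 0.0006, 0, 0, -0.37, -1], [-0.0048, -0.0265, 0.0006, 0, 0, -0.37, -1], [-0.0048, -0.0265, 0.0006, 0, 0, -0.37, -1], [-0.0048, -0.0265, 0.0006, 0, 0, -0.37, -1], [-0.0048, -0.0265, 0.0006, 0, 0, -0.37, -1], [-0.0048, -0.0265, 0.0006, 0, 0, -0.37, -1], [-0.0048, -0.0265, 0.0006, 0, 0, -0.37, -1], [-0.0048, -0.0265, 0.0006, 0, 0, -0.37, -1]]

```text
t: 38.47
ee_pos: [505.7, -136.5, 350.4]
orientation: [-0.002, 3.141, -0.0]
ft_force: [0.8, -0.6, 0.4]
width: 88.0
```

Emit:
jog_arm:
  steps:
    - [[0, 0, 0.02, 0, 0, 0, -1], [0, 0, 0.02, 0, 0, 0, -1], [0, 0, 0.02, 0, 0, 0, -1], [0, 0, 0.02, 0, 0, 0, -1], [0, 0, 0, 0, 0, 0, -1], [0, 0, 0, 0, 0, 0, -1], [0, 0, 0, 0, 0, 0, -1], [0, 0, 0, 0, 0, 0, -1]]

```text
t: 39.13
ee_pos: [506.2, -135.2, 271.6]
orientation: [-0.002, 3.14, -0.001]
ft_force: [1.4, 0.2, -0.5]
width: 88.0
```

Run:
```python
from h import *
f=find('drive_a_mid',DR(26),(501.4,-136.3,0),show_n='w17')
plan([f[0],f[1],185],180+f[2],N=6)
```

```text
drive_a_mid 0.76 [ 501.2  -136.32    1.      0.98]
N 6 row [0.0008, -0.0002, 0.0144] [-0.01, 0.02, -0.15] from [ 506.1 -135.2  271.5] yaw -179.9 w 87.8 t 39.2
```

View pics/w17.png

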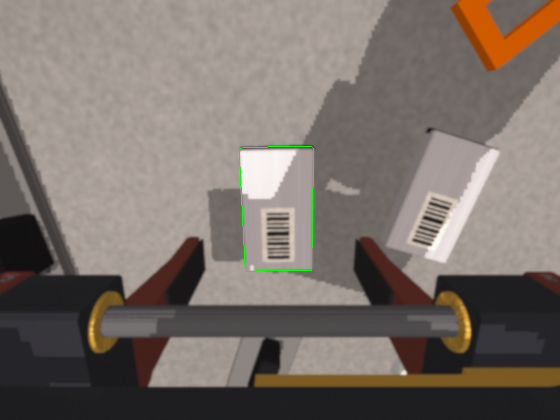

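Emit:
jog_arm:
  steps:
    - [[0.0007, -0.0003, 0.016, 0, 0, -0.12, -1], [0.0007, -0.0003, 0.016, 0, 0, -0.12, -1], [0.0007, -0.0003, 0.016, 0, 0, -0.12, -1], [0.0007, -0.0003, 0.016, 0, 0, -0.12, -1], [0.0007, -0.0003, 0.014, 0, 0, -0.12, -1], [0.0007, -0.0003, 0.006, 0, 0, -0.12, -1], [0, 0, 0.0025, 0, 0, 0, -1], [0, 0, 0, 0, 0, 0, -1], [0, 0, 0, 0, 0, 0, -1], [0, 0, 0, 0, 0, 0, 1], [0, 0, 0, 0, 0, 0, 1], [0, 0, 0, 0, 0, 0, 1], [0, 0, 0, 0, 0, 0, 1], [0, 0, 0, 0, 0, 0, 1], [0, 0, 0, 0, 0, 0, 1], [0, 0, 0, 0, 0, 0, 1], [0, 0, 0, 0, 0, 0, 1], [0, 0, 0, 0, 0, 0, 1]]

```text
t: 40.73
ee_pos: [501.5, -137.0, 184.0]
orientation: [-0.022, 3.141, -0.0]
ft_force: [-1.3, 1.3, 4.7]
width: 55.8
```

Run:
```python
from h import *
o=ctrl.get_obs(); print(o['ee_pos'],yawof(o),o['width'],o['ft_force'])
```

```text
[ 501.54425816 -136.95649056  183.97094222] -179.202994717643 55.79825579169282 [-1.27868885  1.25394784  4.72482489]
```

Emit:
jog_arm:
  steps:
    - [[0, 0, -0.005, 0, 0, 0, 1], [0, 0, -0.015, 0, 0, 0, 1], [0, 0, -0.025, 0, 0, 0, 1], [0, 0, -0.03, 0, 0, 0, 1], [0, 0, -0.03, 0, 0, 0, 1], [0, 0, -0.02, 0, 0, 0, 1], [0, 0, 0, 0, 0, 0, 1], [0, 0, 0, 0, 0, 0, 1], [0, 0, 0, 0, 0, 0, 1]]

```text
t: 41.48
ee_pos: [500.7, -136.8, 307.4]
orientation: [0.022, -3.139, -0.001]
ft_force: [-0.5, 0.6, -3.5]
width: 56.0
```

Run:
```python
from h import *
save('wrist','w18')
plan([446.5,372.8,315],173)
```

```text
N 19 row [0.0042, 0.0267, -0.0004] [0.0, -0.01, 0.41] from [ 500.6 -136.7  307. ] yaw -179.2 w 55.5 t 41.5
```

View pics/w18.png

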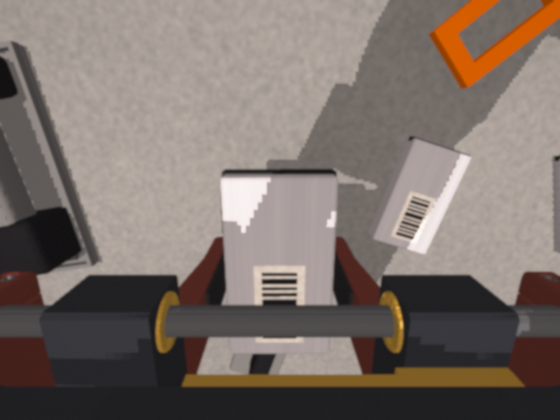

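```bash
python3 -c "
from h import *
for u in (221.5,337): print(wtool(u,171,158))"
```

```text
[ 52.70695094 -25.85899613 158.        ]
[ 52.74770646  27.52389614 158.        ]
```

Emit:
jog_arm:
  steps:
    - [[0.0042, 0.0267, -0.0004, 0, 0, 0.41, 1], [0.0042, 0.0267, -0.0004, 0, 0, 0.41, 1], [0.0042, 0.0267, -0.0004, 0, 0, 0.41, 1], [0.0042, 0.0267, -0.0004, 0, 0, 0.41, 1], [0.0042, 0.0267, -0.0004, 0, 0, 0.41, 1], [0.0042, 0.0267, -0.0004, 0, 0, 0.41, 1], [0.0042, 0.0267, -0.0004, 0, 0, 0.41, 1], [0.0042, 0.0267, -0.0004, 0, 0, 0.41, 1], [0.0042, 0.0267, -0.0004, 0, 0, 0.41, 1], [0.0042, 0.0267, -0.0004, 0, 0, 0.41, 1], [0.0042, 0.0267, -0.0004, 0, 0, 0.41, 1], [0.0042, 0.0267, -0.0004, 0, 0, 0.41, 1], [0.0042, 0.0267, -0.0004, 0, 0, 0.41, 1], [0.0042, 0.0267, -0.0004, 0, 0, 0.41, 1], [0.0042, 0.0267, -0.0004, 0, 0, 0.41, 1], [0.0042, 0.0267, -0.0004, 0, 0, 0.41, 1], [0.0042, 0.0267, -0.0004, 0, 0, 0.41, 1], [0.0042, 0.0267, -0.0004, 0, 0, 0.41, 1], [0.0042, 0.0267, -0.0004, 0, 0, 0.41, 1]]

```text
t: 43.12
ee_pos: [446.6, 374.3, 314.0]
orientation: [-0.192, -3.133, 0.004]
ft_force: [0.3, -0.6, -3.9]
width: 56.1
```

Emit:
jog_arm:
  steps:
    - [[0, 0, 0.014, 0, 0, 0, 1], [0, 0, 0.014, 0, 0, 0, 1], [0, 0, 0, 0, 0, 0, 1], [0, 0, 0, 0, 0, 0, 1], [0, 0, 0, 0, 0, 0, 1], [0, 0, 0, 0, 0, 0, 1], [0, 0, 0, 0, 0, 0, 1]]

```text
t: 43.7
ee_pos: [447.7, 373.2, 288.9]
orientation: [0.192, 3.135, 0.001]
ft_force: [0.6, 0.1, -4.5]
width: 56.0
```

Run:
```python
from h import *
im=save('wrist','w19'); plan([446.5,372.8,286],173)
b=cv2.imread('pics/w19.png'); b=np.clip(b.astype(float)*1.8,0,255).astype(np.uint8)
cv2.imwrite('pics/w19o.png',cv2.resize(b[90:290,180:380],None,fx=3,fy=3))
```

```text
N 1 row [0.0012, -0.0005, 0.003] [0.04, 0.04, -0.02] from [447.7 373.2 289. ] yaw 173.0 w 55.8 t 43.8
```

View pics/w19o.png

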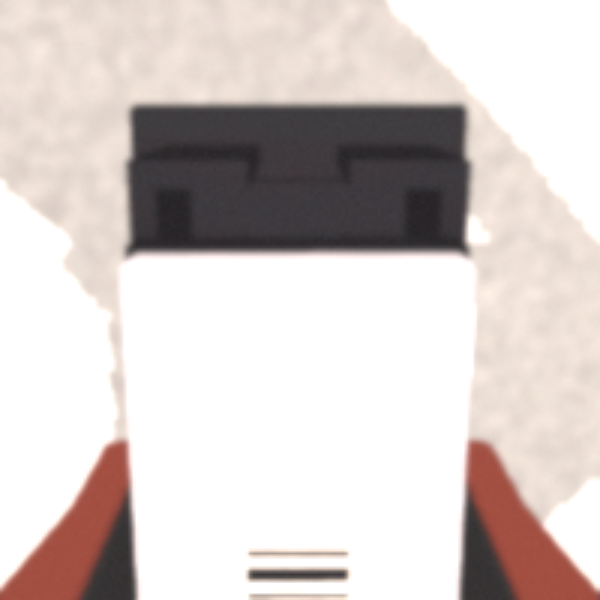

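Emit:
jog_arm:
  steps:
    - [[0, -0.0004, 0.012, 0, 0, 0, 1], [0, 0, 0.012, 0, 0, 0, 1], [0, 0, 0.012, 0, 0, 0, 1], [0, 0, 0.012, 0, 0, 0, 1], [0, 0, 0.012, 0, 0, 0, 1], [0, 0, 0.012, 0, 0, 0, 1], [0, 0, 0.006, 0, 0, 0, 1], [0, 0, 0.003, 0, 0, 0, 1], [0, 0, 0, 0, 0, 0, 1], [0, 0, 0, 0, 0, 0, 1], [0, 0, 0, 0, 0, 0, 1]]

```text
t: 44.67
ee_pos: [447.6, 373.2, 207.9]
orientation: [0.192, 3.135, 0.001]
ft_force: [-0.6, -0.1, -4.0]
width: 55.7
```

Run:
```python
from h import *
ctrl.get_image('top');o=ctrl.get_obs(); print(o['ee_pos'],yawof(o),o['ft_force'])
```

```text
[447.64153543 373.17041961 208.05647914] 173.007676278799 [-0.00695352 -0.05504003 -4.32155856]
```

Emit:
jog_arm:
  steps:
    - [[0, -0.0004, 0.003, 0, 0, 0, 1], [0, 0, 0.002, 0, 0, 0, 1], [0, 0, 0.0015, 0, 0, 0, 1], [0, 0, 0.001, 0, 0, 0, 1], [0, 0, 0.0005, 0, 0, 0, 1], [0, 0, 0, 0, 0, 0, 1], [0, 0, 0, 0, 0, 0, 1]]

```text
t: 45.3
ee_pos: [447.3, 372.5, 200.0]
orientation: [-0.192, -3.136, 0.0]
ft_force: [-2.7, -2.3, 5.8]
width: 55.9
```

Run:
```python
from h import *
ctrl.get_image('top');o=ctrl.get_obs(); print(o['ee_pos'],yawof(o),o['ft_force'])
```

```text
[447.28007916 372.48196797 199.97031172] 173.00546098866982 [-2.57105546 -2.494376    5.73810039]
```

Emit:
jog_arm:
  steps:
    - [[0, 0, 0, 0, 0, 0, 0], [0, 0, 0, 0, 0, 0, -0.5], [0, 0, 0, 0, 0, 0, -1], [0, 0, 0, 0, 0, 0, -1], [0, 0, 0, 0, 0, 0, -1], [0, 0, 0, 0, 0, 0, -1], [0, 0, -0.01, 0, 0, 0, -1], [0, 0, -0.02, 0, 0, 0, -1], [0, 0, -0.028, 0, 0, 0, -1], [0, 0, -0.028, 0, 0, 0, -1], [0, 0, -0.028, 0, 0, 0, -1], [0, 0, -0.028, 0, 0, 0, -1], [0, 0, -0.01, 0, 0, 0, -1], [0, 0, 0, 0, 0, 0, -1], [0, 0, 0, 0, 0, 0, -1], [0, 0, 0, 0, 0, 0, -1]]

```text
t: 46.68
ee_pos: [446.8, 372.1, 349.9]
orientation: [-0.192, -3.134, 0.003]
ft_force: [-0.3, -0.2, 0.2]
width: 87.8
```

Run:
```python
from h import *
o=ctrl.get_obs(); im=save('wrist','w20')
f=find('drive_a_mid',DR(26),(446,373,-7),z0=16,show_n='w20f')
b=cv2.imread('pics/w20f.png')
cv2.imwrite('pics/w20o.png',cv2.resize(b[80:290,180:380],None,fx=2.8,fy=2.8))
find('drive_b_mid',DR(18),(492,-6,-16),'top');find('drive_c_mid',DR(11),(494,161,15),'top');find('cover_grip',COVER,(667,-155,-10),'top')
plan([494,-6.5,330],180-16)
```

```text
drive_a_mid 0.69 [446.75 372.79  -6.46   0.96]
drive_b_mid 0.72 [489.83  -6.14 -16.72   0.92]
drive_c_mid 0.62 [492.26 160.93  14.52   0.95]
cover_grip 0.95 [ 658.18 -150.97  -17.57    0.93]
N 14 row [-0.0085, -0.0259, 0.0015] [-0.0, -0.0, 0.64] from [447.3 372.5 351. ] yaw 173.0 w 87.8 t 47.1
```

View pics/w20o.png

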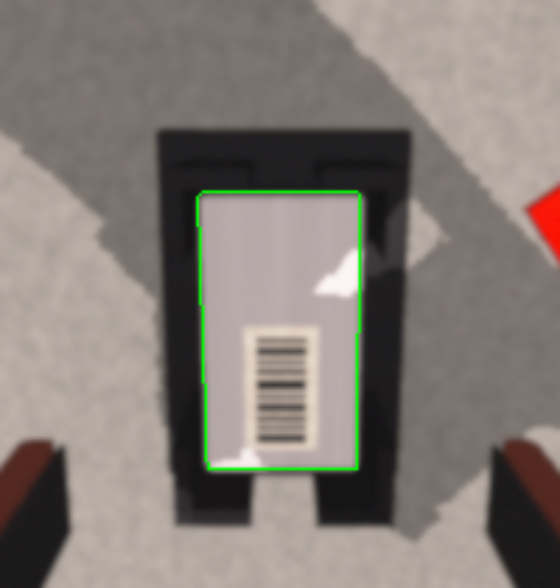

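Emit:
jog_arm:
  steps:
    - [[-0.0085, -0.0259, 0.0015, 0, 0, 0.64, -1], [-0.0085, -0.0259, 0.0015, 0, 0, 0.64, -1], [-0.0085, -0.0259, 0.0015, 0, 0, 0.64, -1], [-0.0085, -0.0259, 0.0015, 0, 0, 0.64, -1], [-0.0085, -0.0259, 0.0015, 0, 0, 0.64, -1], [-0.0085, -0.0259, 0.0015, 0, 0, 0.64, -1], [-0.0085, -0.0259, 0.0015, 0, 0, 0.64, -1], [-0.0085, -0.0259, 0.0015, 0, 0, 0.64, -1], [-0.0085, -0.0259, 0.0015, 0, 0, 0.64, -1], [-0.0085, -0.0259, 0.0015, 0, 0, 0.64, -1], [-0.0085, -0.0259, 0.0015, 0, 0, 0.64, -1], [-0.0085, -0.0259, 0.0015, 0, 0, 0.64, -1], [-0.0085, -0.0259, 0.0015, 0, 0, 0.64, -1], [-0.0085, -0.0259, 0.0015, 0, 0, 0.64, -1], [0, 0, 0.03, 0, 0, 0, -1], [0, 0, 0.03, 0, 0, 0, -1], [0, 0, 0, 0, 0, 0, -1], [0, 0, 0, 0, 0, 0, -1], [0, 0, 0, 0, 0, 0, -1], [0, 0, 0, 0, 0, 0, -1]]

```text
t: 48.8
ee_pos: [494.6, -5.5, 271.9]
orientation: [0.435, 3.109, 0.0]
ft_force: [0.1, -0.5, 0.2]
width: 87.7
```

Run:
```python
from h import *
f=find('drive_b_mid',DR(18),(492.8,-5.8,-16),show_n='w21')
plan([f[0]+.5,f[1]-.5,184.5],180+f[2],N=6)
```

```text
drive_b_mid 0.77 [492.79  -5.47 -16.33   0.98]
N 6 row [0.0002, -0.0001, 0.0146] [0.01, 0.02, 0.07] from [494.5  -5.5 271.8] yaw 164.1 w 87.8 t 48.9
```

View pics/w21.png

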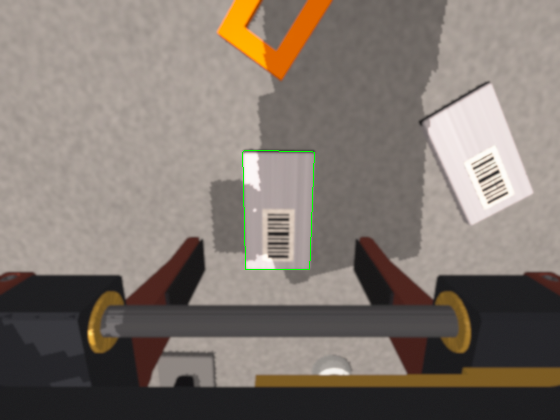

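Emit:
jog_arm:
  steps:
    - [[0.0002, -0.0001, 0.016, 0, 0, 0.07, -1], [0.0002, -0.0001, 0.016, 0, 0, 0.07, -1], [0.0002, -0.0001, 0.016, 0, 0, 0.07, -1], [0.0002, -0.0001, 0.016, 0, 0, 0.07, -1], [0.0002, -0.0001, 0.014, 0, 0, 0.07, -1], [0.0002, -0.0001, 0.006, 0, 0, 0, -1], [0, 0, 0.0025, 0, 0, 0, -1], [0, 0, 0, 0, 0, 0, -1], [0, 0, 0, 0, 0, 0, -1], [0, 0, 0, 0, 0, 0, 1], [0, 0, 0, 0, 0, 0, 1], [0, 0, 0, 0, 0, 0, 1], [0, 0, 0, 0, 0, 0, 1], [0, 0, 0, 0, 0, 0, 1], [0, 0, 0, 0, 0, 0, 1], [0, 0, 0, 0, 0, 0, 1], [0, 0, 0, 0, 0, 0, 1], [0, 0, 0, 0, 0, 0, 1]]

```text
t: 50.4
ee_pos: [492.6, -6.1, 184.0]
orientation: [0.446, 3.11, 0.0]
ft_force: [-1.0, 0.4, 5.1]
width: 55.8
```

Run:
```python
from h import *
o=ctrl.get_obs(); print(o['ee_pos'],yawof(o),o['width'],o['ft_force'])
```

```text
[492.64736574  -6.08144655 184.04834802] 163.69269432250596 55.79955863918173 [-0.96782536  0.37490897  5.10241209]
```

Emit:
jog_arm:
  steps:
    - [[0, 0, -0.005, 0, 0, 0, 1], [0, 0, -0.015, 0, 0, 0, 1], [0, 0, -0.025, 0, 0, 0, 1], [0, 0, -0.03, 0, 0, 0, 1], [0, 0, -0.03, 0, 0, 0, 1], [0, 0, -0.02, 0, 0, 0, 1], [0, 0, 0, 0, 0, 0, 1], [0, 0, 0, 0, 0, 0, 1], [0, 0, 0, 0, 0, 0, 1]]

```text
t: 51.15
ee_pos: [491.9, -6.1, 307.8]
orientation: [-0.445, -3.108, 0.0]
ft_force: [-0.0, 0.0, -1.9]
width: 56.2
```

Run:
```python
from h import *
save('wrist','w22')
plan([447,372.8,315],173)
```

```text
N 14 row [0.0088, 0.0258, -0.0005] [-0.0, -0.01, -0.66] from [491.8  -6.1 307.4] yaw 163.7 w 55.6 t 51.2
```

View pics/w22.png

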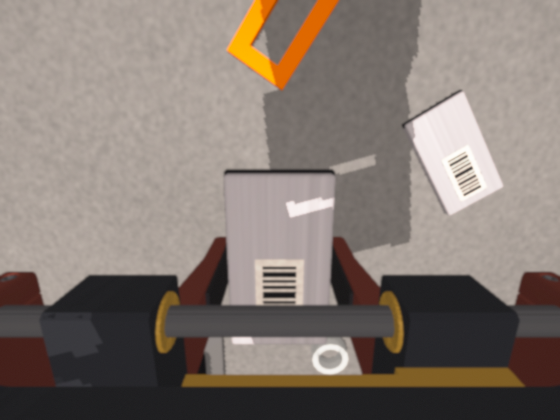

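Emit:
jog_arm:
  steps:
    - [[0.0088, 0.0258, -0.0005, 0, 0, -0.66, 1], [0.0088, 0.0258, -0.0005, 0, 0, -0.66, 1], [0.0088, 0.0258, -0.0005, 0, 0, -0.66, 1], [0.0088, 0.0258, -0.0005, 0, 0, -0.66, 1], [0.0088, 0.0258, -0.0005, 0, 0, -0.66, 1], [0.0088, 0.0258, -0.0005, 0, 0, -0.66, 1], [0.0088, 0.0258, -0.0005, 0, 0, -0.66, 1], [0.0088, 0.0258, -0.0005, 0, 0, -0.66, 1], [0.0088, 0.0258, -0.0005, 0, 0, -0.66, 1], [0.0088, 0.0258, -0.0005, 0, 0, -0.66, 1], [0.0088, 0.0258, -0.0005, 0, 0, -0.66, 1], [0.0088, 0.0258, -0.0005, 0, 0, -0.66, 1], [0.0088, 0.0258, -0.0005, 0, 0, -0.66, 1], [0.0088, 0.0258, -0.0005, 0, 0, -0.66, 1], [0, 0, 0.014, 0, 0, 0, 1], [0, 0, 0.014, 0, 0, 0, 1], [0, 0, 0, 0, 0, 0, 1], [0, 0, 0, 0, 0, 0, 1], [0, 0, 0, 0, 0, 0, 1], [0, 0, 0, 0, 0, 0, 1]]

```text
t: 52.87
ee_pos: [447.6, 372.2, 288.0]
orientation: [0.194, 3.136, 0.0]
ft_force: [0.6, 0.6, -2.0]
width: 55.5
```

Run:
```python
from h import *
im=save('wrist','w23'); plan([446.7,372.6,286],173)
b=cv2.imread('pics/w23.png'); b=np.clip(b.astype(float)*1.8,0,255).astype(np.uint8)
cv2.imwrite('pics/w23o.png',cv2.resize(b[90:290,180:380],None,fx=3,fy=3))
```

```text
N 1 row [0.001, 0.0002, 0.0023] [0.03, 0.03, -0.1] from [447.7 372.2 288.3] yaw 172.9 w 55.8 t 52.9
```

View pics/w23o.png

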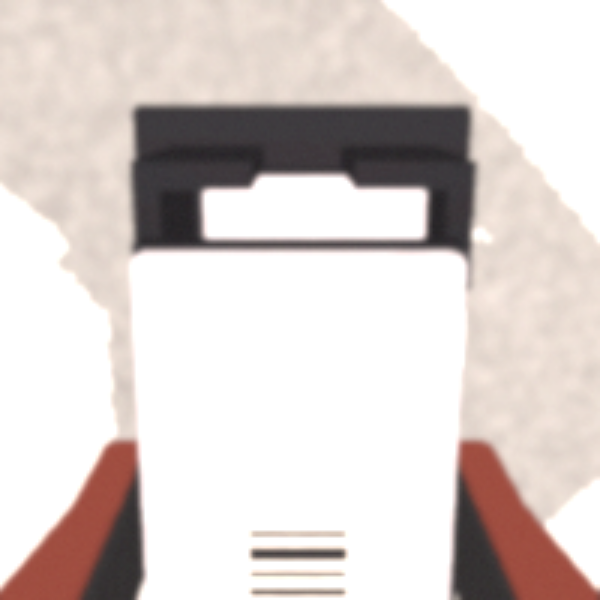

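Emit:
jog_arm:
  steps:
    - [[0.0006, 0.0006, 0.012, 0, 0, 0, 1], [0, 0, 0.012, 0, 0, 0, 1], [0, 0, 0.012, 0, 0, 0, 1], [0, 0, 0.012, 0, 0, 0, 1], [0, 0, 0.006, 0, 0, 0, 1], [0, 0, 0.003, 0, 0, 0, 1], [0, 0, 0, 0, 0, 0, 1], [0, 0, 0, 0, 0, 0, 1], [0, 0, 0, 0, 0, 0, 1]]

```text
t: 53.67
ee_pos: [447.0, 373.3, 231.3]
orientation: [0.193, 3.135, 0.001]
ft_force: [-0.2, -0.0, -2.3]
width: 55.9
```

Run:
```python
from h import *
ctrl.get_image('top');o=ctrl.get_obs(); print(o['ee_pos'],yawof(o),o['ft_force'])
```

```text
[447.01934569 373.29418161 231.4029735 ] 172.93762401244746 [ 0.05912388  0.94467029 -3.35069329]
```

Emit:
jog_arm:
  steps:
    - [[0.0002, -0.0002, 0.002, 0, 0, -0.05, 1], [0, 0, 0.0015, 0, 0, 0, 1], [0, 0, 0.001, 0, 0, 0, 1], [0, 0, 0.0008, 0, 0, 0, 1], [0, 0, 0.0003, 0, 0, 0, 1], [0, 0, 0, 0, 0, 0, 1], [0, 0, 0, 0, 0, 0, 1]]

```text
t: 54.3
ee_pos: [446.6, 372.9, 226.1]
orientation: [0.192, 3.136, 0.0]
ft_force: [-1.4, -2.4, 6.0]
width: 55.8
```

Run:
```python
from h import *
ctrl.get_image('top');o=ctrl.get_obs(); print(o['ee_pos'],yawof(o),o['ft_force'])
```

```text
[446.53744822 372.92530593 226.04540984] 172.98750178099732 [-1.19837201 -2.04362606  5.80779379]
```

Contact at 226.0, as expected. Release.

Emit:
jog_arm:
  steps:
    - [[0, 0, 0, 0, 0, 0, 0], [0, 0, 0, 0, 0, 0, -0.5], [0, 0, 0, 0, 0, 0, -1], [0, 0, 0, 0, 0, 0, -1], [0, 0, 0, 0, 0, 0, -1], [0, 0, 0, 0, 0, 0, -1], [0, 0, -0.01, 0, 0, 0, -1], [0, 0, -0.02, 0, 0, 0, -1], [0, 0, -0.028, 0, 0, 0, -1], [0, 0, -0.028, 0, 0, 0, -1], [0, 0, -0.028, 0, 0, 0, -1], [0, 0, -0.01, 0, 0, 0, -1], [0, 0, 0, 0, 0, 0, -1], [0, 0, 0, 0, 0, 0, -1], [0, 0, 0, 0, 0, 0, -1], [0, 0, 0, 0, 0, 0, -1]]

```text
t: 55.68
ee_pos: [446.1, 372.6, 347.5]
orientation: [-0.192, -3.133, 0.003]
ft_force: [-0.3, 0.3, 0.2]
width: 87.9
```

Run:
```python
from h import *
f=find('drive_b_mid',DR(18),(446,373,-7),z0=42,show_n='w24f')
b=cv2.imread('pics/w24f.png')
cv2.imwrite('pics/w24o.png',cv2.resize(b[80:290,180:380],None,fx=2.8,fy=2.8))
ctrl.get_image('top')
find('drive_c_mid',DR(11),(494,161,15),'top');find('cover_grip',COVER,(667,-155,-10),'top')
plan([495,161.4,320],180+14.6)
```

```text
drive_b_mid 0.88 [446.66 373.09  -7.22   0.99]
drive_c_mid 0.92 [491.69 159.8   14.03   0.92]
cover_grip 0.97 [ 656.75 -151.46  -16.92    0.93]
N 8 row [-0.005, -0.0268, 0.0036] [-0.0, -0.0, -2.7] from [446.6 372.9 348.9] yaw 173.0 w 87.6 t 56.0
```

View pics/w24o.png

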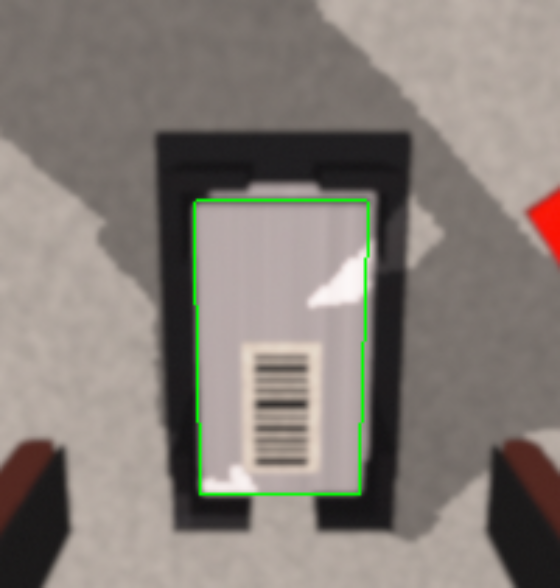

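Run:
```python
from h import *
o=ctrl.get_obs();C=cam('wrist',o);im=save('wrist','w25');print(o['ee_pos'],yawof(o))
b=cv2.cvtColor(im,cv2.COLOR_RGB2BGR)
def draw(f,z,col):
    a=np.deg2rad(f[2]);c,s=np.cos(a),np.sin(a)
    P=[proj(C,(f[0]+c*i*50-s*j*28,f[1]+s*i*50+c*j*28,z)) for i,j in [(1,1),(1,-1),(-1,-1),(-1,1)]]
    return np.array(P)
big=cv2.resize(b[130:270,235:325],None,fx=6,fy=6,interpolation=cv2.INTER_CUBIC)
big=np.clip(big.astype(float)*1.3,0,255).astype(np.uint8)
for f,z,col in [((446.66,373.09,-7.22),60,(0,255,0)),((446.75,372.79,-6.46),42,(0,0,255))]:
    P=(draw(f,z,col)-[235,130]+.5)*6; cv2.polylines(big,[np.int32(P)],True,col,1)
cv2.imwrite('pics/w25o.png',big[:600])
```

```text
[446.57222277 372.90262457 348.87026014] 172.98380818301402
```

View pics/w25o.png

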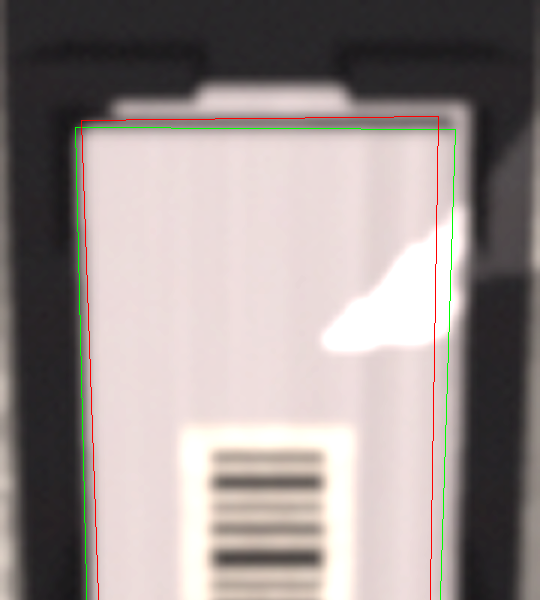

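Emit:
jog_arm:
  steps:
    - [[0, 0, 0.02, 0, 0, 0, -1], [0, 0, 0.025, 0, 0, 0, -1], [0, 0, 0.025, 0, 0, 0, -1], [0, 0, 0.025, 0, 0, 0, -1], [0, 0, 0.02, 0, 0, 0, -1], [0, 0, 0.015, 0, 0, 0, -1], [0, 0, 0.008, 0, 0, 0, -1], [0, 0, 0.003, 0, 0, 0, -1], [0, 0, 0, 0, 0, 0, -1], [0, 0, 0, 0, 0, 0, -1], [0, 0, 0, 0, 0, 0, -1], [0, 0, 0, 0, 0, 0, -1]]

```text
t: 57.08
ee_pos: [446.9, 373.2, 209.3]
orientation: [0.192, 3.134, 0.002]
ft_force: [0.1, 0.4, -0.1]
width: 88.0
```

Run:
```python
from h import *
ctrl.get_image('top');o=ctrl.get_obs(); print(o['ee_pos'],yawof(o),o['ft_force'],o['width'])
```

```text
[446.81312756 373.15311535 209.19335721] 172.98668320773936 [ 0.95128782  0.20039235 -0.03141008] 87.5492066001002
```

Emit:
jog_arm:
  steps:
    - [[0, 0, 0.002, 0, 0, 0, 0.3], [0, 0, 0, 0, 0, 0, 0.3], [0, 0, 0, 0, 0, 0, 1], [0, 0, 0, 0, 0, 0, 1], [0, 0, 0, 0, 0, 0, 1], [0, 0, 0, 0, 0, 0, 1], [0, 0, 0, 0, 0, 0, 1], [0, 0, 0, 0, 0, 0, 1]]

```text
t: 57.8
ee_pos: [446.7, 373.2, 206.3]
orientation: [0.192, 3.135, 0.001]
ft_force: [0.3, 3.4, -1.5]
width: 56.1
```

Run:
```python
from h import *
ctrl.get_image('top');o=ctrl.get_obs(); print(o['ee_pos'],yawof(o),o['ft_force'],o['moment'],o['width'])
im=save('wrist','w26')
```

```text
[446.71503453 373.18862589 206.33110586] 172.98797531937177 [ 0.32961256  3.62328745 -2.10931057] [ 0.58785436 -0.08050528 -0.01792306] 55.683304573069094
```

View pics/w26.png

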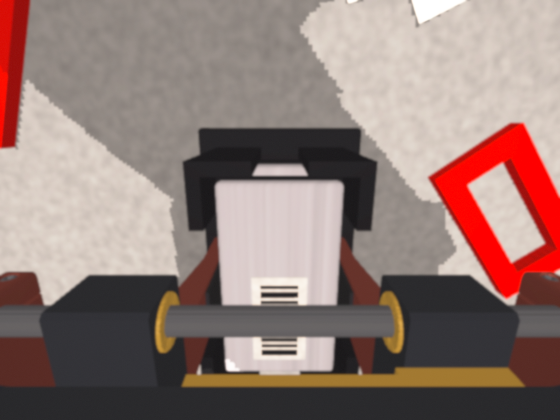

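```bash
python3 -c "
from h import *
print(wtool(280,163,164.3),wtool(280,180,146.3))
for u,v,z in [(188,152,134.3),(376,160,134.3)]: print(wtool(u,v,z))
b=cv2.imread('pics/w26.png');b=np.clip(b.astype(float)*1.8,0,255).astype(np.uint8)
cv2.imwrite('pics/w26o.png',cv2.resize(b[110:240,170:390],None,fx=3.5,fy=3.5,interpolation=cv2.INTER_CUBIC))"
```

```text
[ 55.67742243   1.21499034 164.3       ] [ 50.82645463   1.1693532  146.3       ]
[ 63.76296406 -33.51983612 134.3       ]
[ 60.81866614  37.5101978  134.3       ]
```

View pics/w26o.png

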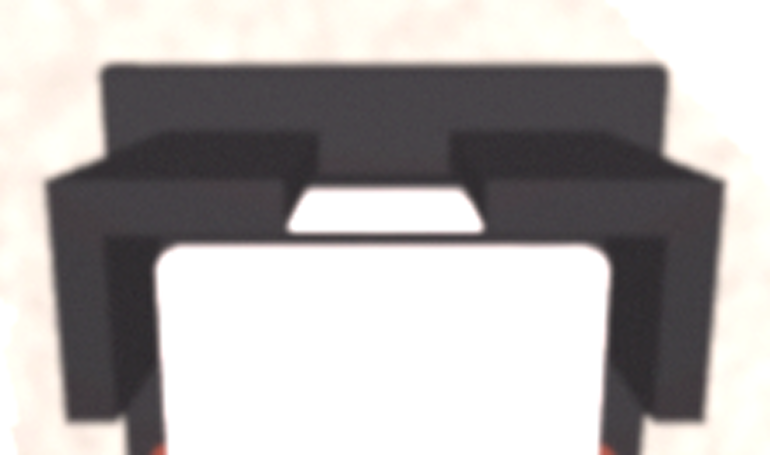

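Emit:
jog_arm:
  steps:
    - [[0.001, 0, 0, 0, 0, 0, 1], [0.001, 0, 0, 0, 0, 0, 1], [0.001, 0, 0, 0, 0, 0, 1], [0.001, 0, 0, 0, 0, 0, 1], [0, 0, 0, 0, 0, 0, 1], [0, 0, 0, 0, 0, 0, 1], [0, 0, 0, 0, 0, 0, 1]]

```text
t: 58.48
ee_pos: [445.3, 373.1, 206.7]
orientation: [0.19, 3.129, 0.003]
ft_force: [15.8, -4.1, -6.6]
width: 55.9
```

Run:
```python
from h import *
ctrl.get_image('top');o=ctrl.get_obs(); print(o['ee_pos'],yawof(o),o['ft_force'],o['width'])
im=save('wrist','w27')
b=cv2.imread('pics/w27.png');b=np.clip(b.astype(float)*1.8,0,255).astype(np.uint8)
cv2.imwrite('pics/w27o.png',cv2.resize(b[110:240,170:390],None,fx=3.5,fy=3.5,interpolation=cv2.INTER_CUBIC))
```

```text
[445.34651906 373.08239661 206.7071856 ] 173.04672396425784 [15.92203976 -4.33109733 -7.70997949] 56.00883073657672
```

View pics/w27o.png

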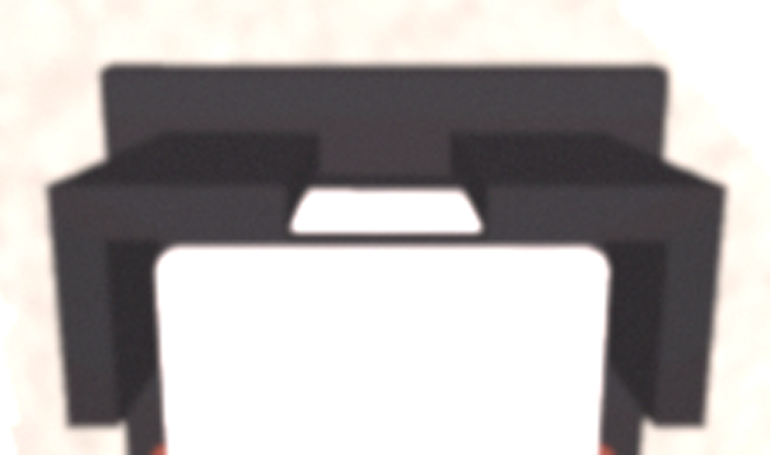

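Emit:
jog_arm:
  steps:
    - [[-0.002, 0, 0, 0, 0, 0, 1], [-0.002, 0, 0, 0, 0, 0, 1], [0, 0, 0, 0, 0, 0, 1], [0, 0, 0, 0, 0, 0, 0.2], [0, 0, 0, 0, 0, 0, 0], [0, 0, 0, 0, 0, 0, -0.5], [0, 0, 0, 0, 0, 0, -0.5], [0, 0, -0.01, 0, 0, 0, -0.5], [0, 0, -0.01, 0, 0, 0, -0.5], [0, 0, 0, 0, 0, 0, -0.5], [0, 0, 0, 0, 0, 0, -0.5], [0, 0, 0, 0, 0, 0, -0.5], [0, 0, 0, 0, 0, 0, -0.5]]

```text
t: 59.67
ee_pos: [446.4, 372.9, 226.2]
orientation: [-0.192, -3.136, 0.0]
ft_force: [-0.7, 0.5, -0.4]
width: 65.7
```

Run:
```python
from h import *
ctrl.get_image('top');o=ctrl.get_obs(); print(o['ee_pos'],yawof(o),o['ft_force'],o['width'])
im=save('wrist','w28')
b=cv2.imread('pics/w28.png');b=np.clip(b.astype(float)*1.5,0,255).astype(np.uint8)
cv2.imwrite('pics/w28o.png',cv2.resize(b[110:260,170:390],None,fx=3.5,fy=3.5,interpolation=cv2.INTER_CUBIC))
```

```text
[446.44946874 372.84117221 226.11327592] 172.98560582393588 [-0.3169429  -0.63050068  0.66825124] 65.65299727552681
```

View pics/w28o.png

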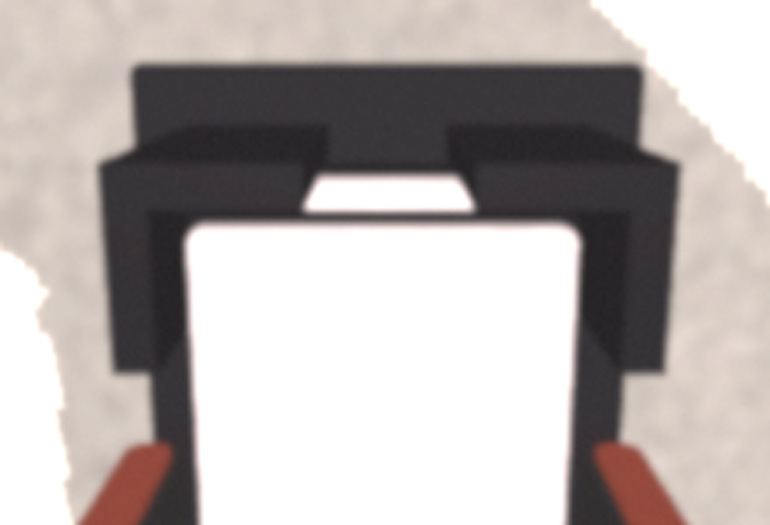

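Emit:
jog_arm:
  steps:
    - [[0, 0, 0, 0, 0, 0, 1], [0, 0, 0, 0, 0, 0, 1], [0, 0, 0, 0, 0, 0, 1], [0, 0, 0, 0, 0, 0, 1], [0, 0, 0, 0, 0, 0, 1], [0.001, 0, 0, 0, 0, 0, 1], [0.001, 0, 0, 0, 0, 0, 1], [0.001, 0, 0, 0, 0, 0, 1], [0.001, 0, 0, 0, 0, 0, 1], [0, 0, 0, 0, 0, 0, 1], [0, 0, 0, 0, 0, 0, 1], [0, 0, 0, 0, 0, 0, 1]]

```text
t: 60.77
ee_pos: [442.6, 373.4, 226.3]
orientation: [-0.192, -3.136, 0.0]
ft_force: [-0.1, 0.4, -2.7]
width: 55.5
```

Run:
```python
from h import *
ctrl.get_image('top');o=ctrl.get_obs(); print(o['ee_pos'],yawof(o),o['ft_force'],o['width'])
im=save('wrist','w29')
b=cv2.imread('pics/w29.png');b=np.clip(b.astype(float)*1.5,0,255).astype(np.uint8)
cv2.imwrite('pics/w29o.png',cv2.resize(b[110:260,170:390],None,fx=3.5,fy=3.5,interpolation=cv2.INTER_CUBIC))
```

```text
[442.61736569 373.41316747 226.27755239] 172.98451072787714 [ 0.1889442   0.07655503 -2.75009779] 55.92529026884569
```

View pics/w29o.png

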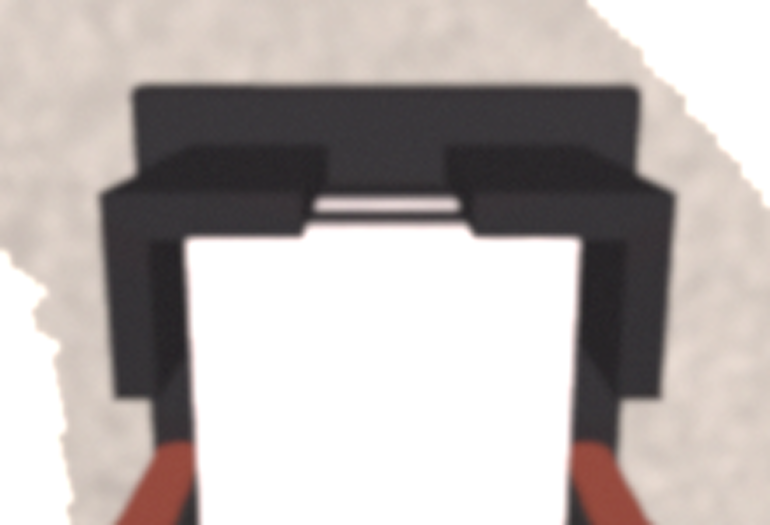

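```bash
python3 -c "
from h import *
print(wtool(280,110+214/3.5,166.3),wtool(280,110+194/3.5,184.3), wtool(280,110+192/3.5,154.3), wtool(280,110+236/3.5,154.3))"
```

```text
[ 51.42966726   1.22779869 166.3       ] [ 51.69820756   1.28098027 184.3       ] [ 56.17451172   1.18423318 154.3       ] [ 50.48734072   1.19360169 154.3       ]
```

Emit:
jog_arm:
  steps:
    - [[0, 0, 0.0003, 0, 0, 0, 0.2], [0, 0, 0, 0, 0, 0, 0], [0, 0, 0, 0, 0, 0, -0.5], [0, 0, 0, 0, 0, 0, -0.5], [0, 0, 0, 0, 0, 0, -0.5], [0, 0, 0.008, 0, 0, 0, -0.5], [0, 0, 0.008, 0, 0, 0, -0.5], [0, 0, 0.003, 0, 0, 0, -0.5], [0, 0, 0, 0, 0, 0, -0.5], [0, 0, 0, 0, 0, 0, -0.5], [0, 0, 0, 0, 0, 0, 1], [0, 0, 0, 0, 0, 0, 1], [0, 0, 0, 0, 0, 0, 1], [0, 0, 0, 0, 0, 0, 1], [0, 0, 0, 0, 0, 0, 1], [0, 0, 0, 0, 0, 0, 1]]

```text
t: 62.2
ee_pos: [442.6, 373.5, 207.1]
orientation: [0.192, 3.136, 0.0]
ft_force: [1.4, 0.6, -2.0]
width: 56.1
```

Emit:
jog_arm:
  steps:
    - [[-0.001, 0, 0, 0, 0, 0, 1], [-0.001, 0, 0, 0, 0, 0, 1], [-0.001, 0, 0, 0, 0, 0, 1], [-0.0005, 0, 0, 0, 0, 0, 1], [0, 0, 0, 0, 0, 0, 1], [0, 0, 0, 0, 0, 0, 1], [0, 0, 0, 0, 0, 0, 1], [0, 0, 0, 0, 0, 0, 1]]

```text
t: 62.87
ee_pos: [445.6, 372.9, 207.1]
orientation: [-0.192, -3.135, 0.001]
ft_force: [-4.8, 0.7, 4.4]
width: 56.1
```

Run:
```python
from h import *
ctrl.get_image('top');o=ctrl.get_obs(); print(o['ee_pos'],yawof(o),o['ft_force'],o['width'])
im=save('wrist','w30')
b=cv2.imread('pics/w30.png');b=np.clip(b.astype(float)*1.5,0,255).astype(np.uint8)
cv2.imwrite('pics/w30o.png',cv2.resize(b[110:260,170:390],None,fx=3.5,fy=3.5,interpolation=cv2.INTER_CUBIC))
```

```text
[445.62797754 372.91303714 207.09662965] 172.9820930190639 [-4.79725403  0.89051516  3.93304593] 55.74112075909538
```

View pics/w30o.png

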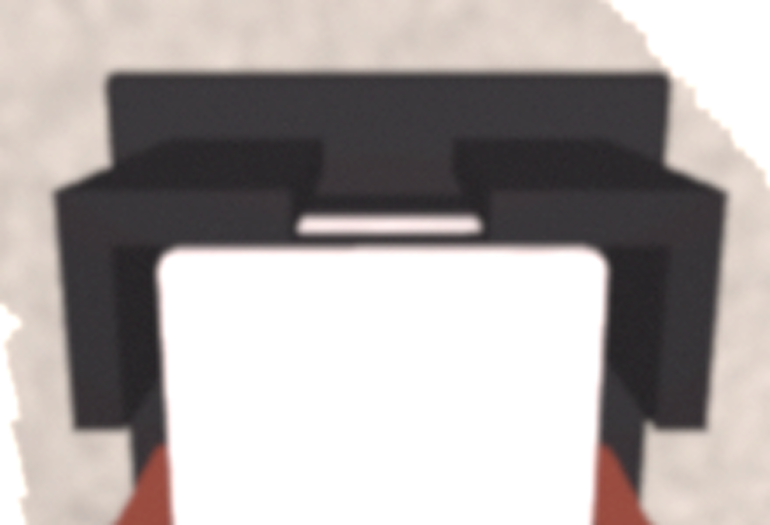

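Emit:
jog_arm:
  steps:
    - [[0, 0, 0, 0, 0, 0, 0.2], [0, 0, 0, 0, 0, 0, 0], [0, 0, 0, 0, 0, 0, -1], [0, 0, 0, 0, 0, 0, -1], [0, 0, 0, 0, 0, 0, -1], [0, 0, -0.01, 0, 0, 0, -1], [0, 0, -0.02, 0, 0, 0, -1], [0, 0, -0.028, 0, 0, 0, -1], [0, 0, -0.028, 0, 0, 0, -1], [0, 0, -0.028, 0, 0, 0, -1], [0, 0, -0.02, 0, 0, 0, -1], [0, 0, -0.008, 0, 0, 0, -1], [0, 0, 0, 0, 0, 0, -1], [0, 0, 0, 0, 0, 0, -1], [0, 0, 0, 0, 0, 0, -1], [0, 0, 0, 0, 0, 0, -1]]

```text
t: 64.3
ee_pos: [445.7, 372.7, 347.4]
orientation: [-0.192, -3.134, 0.003]
ft_force: [0.7, -0.1, 0.2]
width: 88.3
```

Run:
```python
from h import *
f=find('drive_b_mid',DR(18),(446,373,-7),z0=42)
o=ctrl.get_obs();C=cam('wrist',o);im=save('wrist','w31');print(o['ee_pos'],yawof(o))
b=cv2.cvtColor(im,cv2.COLOR_RGB2BGR)
big=cv2.resize(b[130:270,235:325],None,fx=6,fy=6,interpolation=cv2.INTER_CUBIC)
big=np.clip(big.astype(float)*1.3,0,255).astype(np.uint8)
for z,col in [(60,(0,255,0)),(42,(0,0,255))]:
    a=np.deg2rad(f[2]);c,s=np.cos(a),np.sin(a)
    P=[proj(C,(f[0]+c*i*50-s*j*28,f[1]+s*i*50+c*j*28,z)) for i,j in [(1,1),(1,-1),(-1,-1),(-1,1)]]
    P=(np.array(P)-[235,130]+.5)*6; cv2.polylines(big,[np.int32(P)],True,col,1)
cv2.imwrite('pics/w31o.png',big[:600])
ctrl.get_image('top')
find('drive_c_mid',DR(11),(494,161,15),'top');find('cover_grip',COVER,(667,-155,-10),'top')
plan([495,161.4,320],180+14.6)
```

```text
drive_b_mid 0.7 [445.53 373.14  -7.12   0.98]
[445.83813962 372.76957652 347.6012779 ] 172.98424820516067
drive_c_mid 0.58 [491.96 159.18  14.16   0.88]
cover_grip 0.79 [ 656.71 -150.29  -17.26    0.95]
N 8 row [-0.005, -0.0268, 0.0036] [-0.0, -0.0, -2.7] from [446.1 373.  348.7] yaw 173.0 w 87.5 t 64.7
```

View pics/w31o.png

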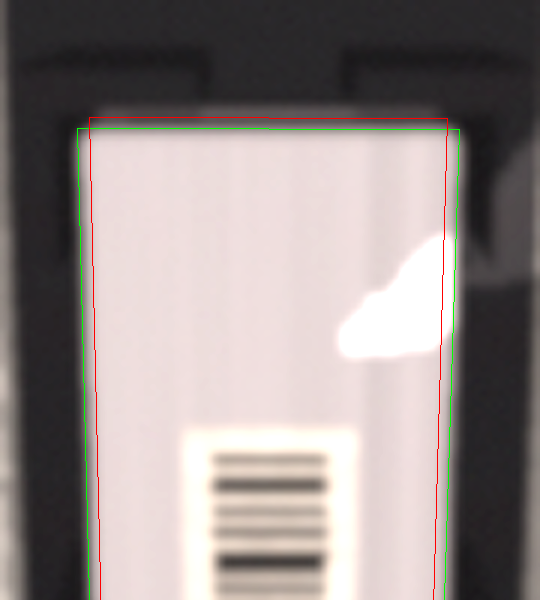

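Emit:
jog_arm:
  steps:
    - [[-0.005, -0.0268, 0.0036, 0, 0, -2.7, -1], [-0.005, -0.0268, 0.0036, 0, 0, -2.7, -1], [-0.005, -0.0268, 0.0036, 0, 0, -2.7, -1], [-0.005, -0.0268, 0.0036, 0, 0, -2.7, -1], [-0.005, -0.0268, 0.0036, 0, 0, -2.7, -1], [-0.005, -0.0268, 0.0036, 0, 0, -2.7, -1], [-0.005, -0.0268, 0.0036, 0, 0, -2.7, -1], [-0.005, -0.0268, 0.0036, 0, 0, -2.7, -1], [0, 0, 0.025, 0, 0, 0, -1], [0, 0, 0.025, 0, 0, 0, -1], [0, 0, 0, 0, 0, 0, -1], [0, 0, 0, 0, 0, 0, -1], [0, 0, 0, 0, 0, 0, -1], [0, 0, 0, 0, 0, 0, -1]]

```text
t: 65.87
ee_pos: [495.3, 162.2, 271.5]
orientation: [-0.399, 3.114, 0.001]
ft_force: [-0.8, 0.0, -0.5]
width: 87.9
```

Run:
```python
from h import *
f=find('drive_c_mid',DR(11),(494.8,161,14.6),show_n='w32')
plan([f[0]+.3,f[1]-.5,184.2],180+f[2],N=6)
```

```text
drive_c_mid 0.63 [494.45 161.72  15.59   0.97]
N 6 row [0.0001, -0.0001, 0.0145] [0.0, 0.02, -0.16] from [495.2 162.2 271.4] yaw -165.4 w 88.1 t 66.0
```

View pics/w32.png

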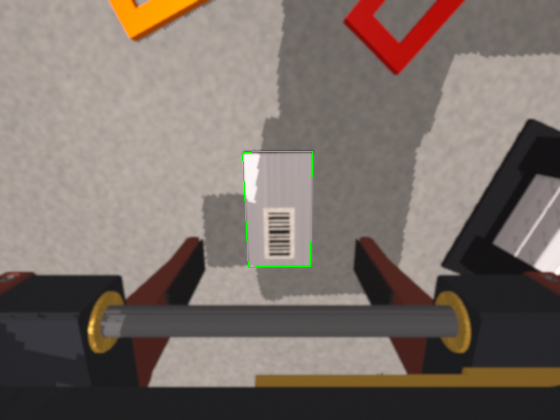

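Emit:
jog_arm:
  steps:
    - [[0.0001, 0, 0.016, 0, 0, -0.12, -1], [0.0001, 0, 0.016, 0, 0, -0.12, -1], [0.0001, 0, 0.016, 0, 0, -0.12, -1], [0.0001, 0, 0.016, 0, 0, -0.12, -1], [0.0001, -0.0002, 0.014, 0, 0, -0.12, -1], [0, -0.0002, 0.006, 0, 0, 0, -1], [0, 0, 0.0023, 0, 0, 0, -1], [0, 0, 0, 0, 0, 0, -1], [0, 0, 0, 0, 0, 0, -1], [0, 0, 0, 0, 0, 0, 1], [0, 0, 0, 0, 0, 0, 1], [0, 0, 0, 0, 0, 0, 1], [0, 0, 0, 0, 0, 0, 1], [0, 0, 0, 0, 0, 0, 1], [0, 0, 0, 0, 0, 0, 1], [0, 0, 0, 0, 0, 0, 1], [0, 0, 0, 0, 0, 0, 1], [0, 0, 0, 0, 0, 0, 1]]

```text
t: 67.47
ee_pos: [494.5, 161.2, 184.1]
orientation: [-0.415, 3.114, 0.0]
ft_force: [-0.3, 0.3, 4.4]
width: 55.9
```

Run:
```python
from h import *
o=ctrl.get_obs(); print(o['ee_pos'],yawof(o),o['width'],o['ft_force'])
```

```text
[494.52665286 161.21333713 184.06365205] -164.81623900084546 55.865503633511096 [-0.33010482  0.31652606  4.36066163]
```

Emit:
jog_arm:
  steps:
    - [[0, 0, -0.005, 0, 0, 0, 1], [0, 0, -0.015, 0, 0, 0, 1], [0, 0, -0.025, 0, 0, 0, 1], [0, 0, -0.03, 0, 0, 0, 1], [0, 0, -0.03, 0, 0, 0, 1], [0, 0, -0.02, 0, 0, 0, 1], [0, 0, 0, 0, 0, 0, 1], [0, 0, 0, 0, 0, 0, 1], [0, 0, 0, 0, 0, 0, 1]]

```text
t: 68.22
ee_pos: [493.9, 161.0, 308.0]
orientation: [0.415, -3.113, 0.0]
ft_force: [-1.1, 0.9, -1.2]
width: 55.6
```

Run:
```python
from h import *
save('wrist','w33')
plan([446.1,373,310],173)
```

```text
N 8 row [0.0034, 0.0271, -0.0003] [-0.0, -0.02, 2.77] from [493.8 161.  307.5] yaw -164.8 w 55.8 t 68.3
```

View pics/w33.png

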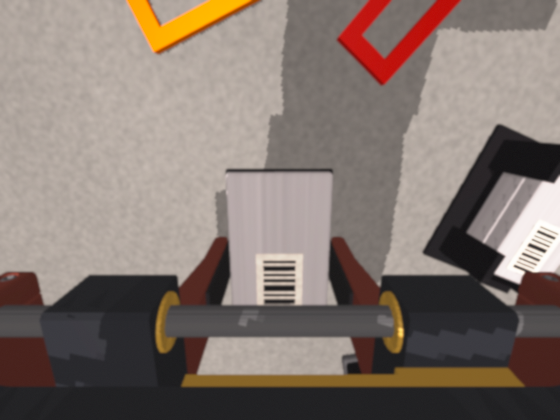

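Emit:
jog_arm:
  steps:
    - [[0.0034, 0.0271, -0.0003, 0, 0, 2.77, 1], [0.0034, 0.0271, -0.0003, 0, 0, 2.77, 1], [0.0034, 0.0271, -0.0003, 0, 0, 2.77, 1], [0.0034, 0.0271, -0.0003, 0, 0, 2.77, 1], [0.0034, 0.0271, -0.0003, 0, 0, 2.77, 1], [0.0034, 0.0271, -0.0003, 0, 0, 2.77, 1], [0.0034, 0.0271, -0.0003, 0, 0, 2.77, 1], [0.0034, 0.0271, -0.0003, 0, 0, 2.77, 1], [0, 0, 0.01, 0, 0, 0, 1], [0, 0, 0.01, 0, 0, 0, 1], [0, 0, 0, 0, 0, 0, 1], [0, 0, 0, 0, 0, 0, 1], [0, 0, 0, 0, 0, 0, 1], [0, 0, 0, 0, 0, 0, 1]]

```text
t: 69.43
ee_pos: [447.3, 372.3, 291.3]
orientation: [-0.193, -3.136, 0.0]
ft_force: [-0.1, -0.4, -0.1]
width: 55.7
```

Run:
```python
from h import *
im=save('wrist','w34'); plan([446.2,373,290],173)
b=cv2.imread('pics/w34.png'); b=np.clip(b.astype(float)*1.5,0,255).astype(np.uint8)
cv2.imwrite('pics/w34o.png',cv2.resize(b[90:290,180:380],None,fx=3,fy=3))
```

```text
N 1 row [0.0011, 0.0004, 0.0015] [0.01, 0.01, -0.03] from [447.3 372.4 291.5] yaw 173.0 w 55.5 t 69.5
```

View pics/w34o.png

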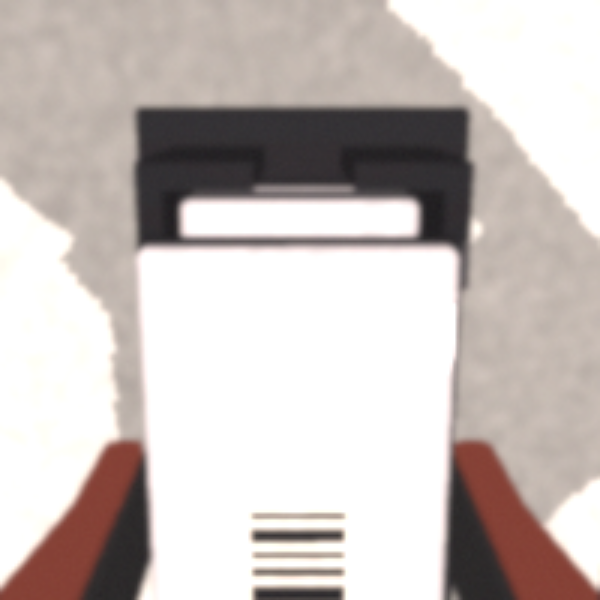

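Emit:
jog_arm:
  steps:
    - [[0.0008, 0.0005, 0.012, 0, 0, 0, 1], [0, 0, 0.012, 0, 0, 0, 1], [0, 0, 0.01, 0, 0, 0, 1], [0, 0, 0.006, 0, 0, 0, 1], [0, 0, 0.002, 0, 0, 0, 1], [0, 0, 0, 0, 0, 0, 1], [0, 0, 0, 0, 0, 0, 1], [0, 0, 0, 0, 0, 0, 1], [0, 0, 0, 0, 0, 0, 1]]

```text
t: 70.23
ee_pos: [446.4, 373.9, 249.7]
orientation: [0.191, 3.135, 0.001]
ft_force: [0.7, 0.9, -1.3]
width: 55.2
```

Run:
```python
from h import *
ctrl.get_image('top');o=ctrl.get_obs(); print(o['ee_pos'],yawof(o),o['ft_force'])
```

```text
[446.35806752 373.82342523 249.73689165] 173.02881580515245 [-0.287605    0.39347075 -1.40750454]
```

Emit:
jog_arm:
  steps:
    - [[0, -0.0004, 0.002, 0, 0, 0, 1], [0, 0, 0.0015, 0, 0, 0, 1], [0, 0, 0.001, 0, 0, 0, 1], [0, 0, 0.001, 0, 0, 0, 1], [0, 0, 0.0004, 0, 0, 0, 1], [0, 0, 0, 0, 0, 0, 1], [0, 0, 0, 0, 0, 0, 1]]

```text
t: 70.87
ee_pos: [446.1, 373.3, 244.0]
orientation: [-0.191, -3.136, 0.0]
ft_force: [-2.2, -1.9, 7.8]
width: 55.9
```

Run:
```python
from h import *
ctrl.get_image('top');o=ctrl.get_obs(); print(o['ee_pos'],yawof(o),o['ft_force'])
```

```text
[446.13682327 373.25254981 244.0355215 ] 173.02631818710128 [-2.31174566 -1.60244167  6.73233525]
```

Seated. Release, rise, check, then look at the cover.

Emit:
jog_arm:
  steps:
    - [[0, 0, 0, 0, 0, 0, 0], [0, 0, 0, 0, 0, 0, -0.5], [0, 0, 0, 0, 0, 0, -1], [0, 0, 0, 0, 0, 0, -1], [0, 0, 0, 0, 0, 0, -1], [0, 0, 0, 0, 0, 0, -1], [0, 0, -0.01, 0, 0, 0, -1], [0, 0, -0.02, 0, 0, 0, -1], [0, 0, -0.028, 0, 0, 0, -1], [0, 0, -0.028, 0, 0, 0, -1], [0, 0, -0.022, 0, 0, 0, -1], [0, 0, 0, 0, 0, 0, -1], [0, 0, 0, 0, 0, 0, -1], [0, 0, 0, 0, 0, 0, -1], [0, 0, 0, 0, 0, 0, -1]]

```text
t: 72.17
ee_pos: [445.8, 372.9, 350.2]
orientation: [-0.191, -3.134, 0.002]
ft_force: [-0.1, 0.3, -0.1]
width: 87.8
```

Run:
```python
from h import *
f=find('drive_c_mid',DR(11),(446,373,-7),z0=60,show_n='w35f')
b=cv2.imread('pics/w35f.png')
cv2.imwrite('pics/w35o.png',cv2.resize(b[80:290,180:380],None,fx=2.8,fy=2.8))
ctrl.get_image('top')
find('cover_grip',COVER,(667,-155,-10),'top')
o=dict(ctrl.get_obs())
plan([560,150,370],173,obs=o)
o['ee_pos']=np.array([560,150,370.]); plan([665,-152,350],163,obs=o)
```

```text
drive_c_mid 0.55 [446.19 373.44  -6.89   0.98]
cover_grip 0.58 [ 657.24 -151.44  -16.64    0.96]
N 9 row [-0.0156, -0.0231, -0.0022] [-0.01, -0.01, 0.0] from [446.  373.2 350.5] yaw 173.0 w 87.8 t 72.4
N 12 row [-0.0136, -0.0229, 0.0017] [-0.01, -0.0, 0.84] from [560. 150. 370.] yaw 173.0 w 87.8 t 72.4
```

View pics/w35o.png

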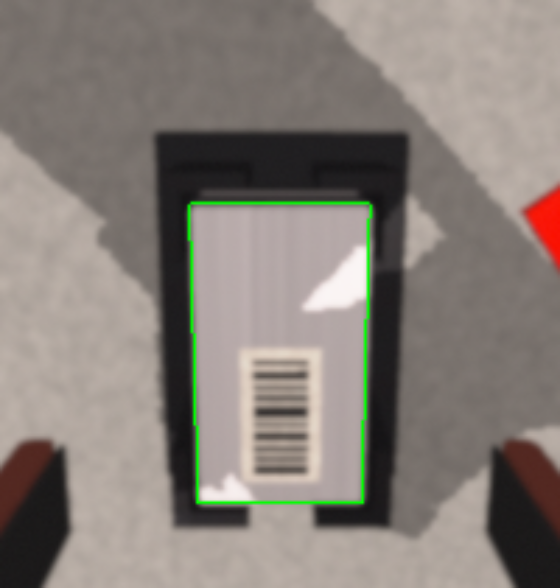

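Emit:
jog_arm:
  steps:
    - [[-0.0149, -0.0231, 0, 0, 0, 0.45, -1], [-0.0149, -0.0231, 0, 0, 0, 0.45, -1], [-0.0149, -0.0231, 0, 0, 0, 0.45, -1], [-0.0149, -0.0231, 0, 0, 0, 0.45, -1], [-0.0149, -0.0231, 0, 0, 0, 0.45, -1], [-0.0149, -0.0231, 0, 0, 0, 0.45, -1], [-0.0149, -0.0231, 0, 0, 0, 0.45, -1], [-0.0149, -0.0231, 0, 0, 0, 0.45, -1], [-0.0149, -0.0231, 0, 0, 0, 0.45, -1], [-0.0149, -0.0231, 0, 0, 0, 0.45, -1], [-0.0149, -0.0231, 0, 0, 0, 0.45, -1], [-0.0149, -0.0231, 0, 0, 0, 0.45, -1], [-0.0149, -0.0231, 0, 0, 0, 0.45, -1], [-0.0149, -0.0231, 0, 0, 0, 0.45, -1], [-0.0149, -0.0231, 0, 0, 0, 0.45, -1], [-0.0149, -0.0231, 0, 0, 0, 0.45, -1], [-0.0149, -0.0231, 0, 0, 0, 0.45, -1], [-0.0149, -0.0231, 0, 0, 0, 0.45, -1], [-0.0149, -0.0231, 0, 0, 0, 0.45, -1], [-0.0149, -0.0231, 0, 0, 0, 0.45, -1]]

```text
t: 74.08
ee_pos: [648.4, -138.8, 350.9]
orientation: [-0.437, -3.11, -0.0]
ft_force: [0.3, -0.1, -0.5]
width: 88.0
```

Run:
```python
from h import *
plan([668,-152,310],163)
```

```text
N 2 row [-0.0113, -0.0036, 0.0204] [-0.0, -0.02, 0.5] from [ 648.4 -138.8  350.9] yaw 164.0 w 88.0 t 74.1
```

Emit:
jog_arm:
  steps:
    - [[-0.0113, -0.0036, 0.02, 0, 0, 0.5, -1], [-0.0113, -0.0036, 0.02, 0, 0, 0.5, -1], [0, 0, 0, 0, 0, 0, -1], [0, 0, 0, 0, 0, 0, -1], [0, 0, 0, 0, 0, 0, -1], [0, 0, 0, 0, 0, 0, -1]]

```text
t: 74.58
ee_pos: [667.8, -150.1, 312.4]
orientation: [0.462, 3.106, -0.0]
ft_force: [0.2, -0.4, 0.7]
width: 87.9
```

Run:
```python
from h import *
f=find('cover_grip',COVER,(660,-150,-17),show_n='w36')
plan([f[0],f[1],194],180+f[2],N=8)
```

```text
cover_grip 0.68 [ 659.81 -150.54  -16.13    0.97]
N 8 row [0.001, -0.0003, 0.0148] [0.0, 0.01, -0.1] from [ 667.8 -150.1  312.6] yaw 163.1 w 87.8 t 74.7
```

View pics/w36.png

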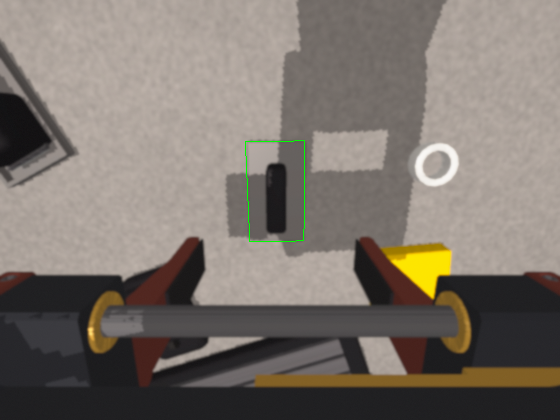

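Emit:
jog_arm:
  steps:
    - [[0.001, -0.0003, 0.0145, 0, 0, -0.1, -1], [0.001, -0.0003, 0.0145, 0, 0, -0.1, -1], [0.001, -0.0003, 0.0145, 0, 0, -0.1, -1], [0.001, -0.0003, 0.0145, 0, 0, -0.1, -1], [0.001, -0.0003, 0.0145, 0, 0, -0.1, -1], [0.0009, -0.0003, 0.0145, 0, 0, -0.1, -1], [0.0009, -0.0003, 0, 0, 0, -0.1, -1], [0.0009, 0, 0, 0, 0, -0.1, -1], [0, 0, 0, 0, 0, 0, -1], [0, 0, 0, 0, 0, 0, -1], [0, 0, 0, 0, 0, 0, -1]]

```text
t: 75.6
ee_pos: [660.3, -150.6, 225.4]
orientation: [0.442, 3.109, -0.0]
ft_force: [1.1, 0.5, -0.7]
width: 87.5
```

Run:
```python
from h import *
f=find('cover_grip',COVER,(660,-150,-17),show_n='w37',vr=240)
plan([f[0],f[1],194.5],180+f[2],N=3)
```

```text
cover_grip 0.74 [ 660.   -150.23  -16.48    0.99]
N 3 row [0.0001, 0.0001, 0.0102] [0.0, 0.02, 0.1] from [ 660.1 -150.6  225.2] yaw 163.8 w 87.8 t 75.7
```

View pics/w37.png

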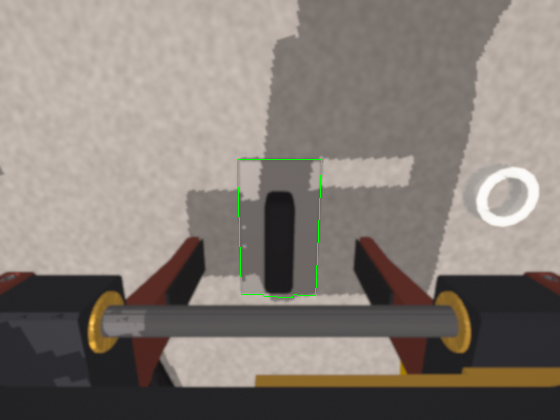

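Emit:
jog_arm:
  steps:
    - [[0, 0, 0.012, 0, 0, 0.1, -1], [0, 0, 0.012, 0, 0, 0.1, -1], [0, 0, 0.006, 0, 0, 0.05, -1], [0, 0, 0, 0, 0, 0, -1], [0, 0, 0, 0, 0, 0, -1], [0, 0, 0, 0, 0, 0, 1], [0, 0, 0, 0, 0, 0, 1], [0, 0, 0, 0, 0, 0, 1], [0, 0, 0, 0, 0, 0, 1], [0, 0, 0, 0, 0, 0, 1], [0, 0, 0, 0, 0, 0, 1], [0, 0, 0, 0, 0, 0, 1], [0, 0, 0, 0, 0, 0, 1], [0, 0, 0, 0, 0, 0, 1], [0, 0, 0, 0, 0, 0, 1], [0, 0, 0, 0, 0, 0, 1]]

```text
t: 77.03
ee_pos: [659.8, -150.5, 194.4]
orientation: [-0.449, -3.109, -0.0]
ft_force: [0.4, -1.3, 0.2]
width: 18.0
```

Run:
```python
from h import *
o=ctrl.get_obs(); print(o['ee_pos'],yawof(o),o['width'],o['ft_force'])
```

```text
[ 659.813106   -150.4712836   194.36414456] 163.57476385962732 17.97155328342027 [ 0.41265102 -1.2842706   0.23973517]
```

Emit:
jog_arm:
  steps:
    - [[0, 0, -0.005, 0, 0, 0, 1], [0, 0, -0.015, 0, 0, 0, 1], [0, 0, -0.025, 0, 0, 0, 1], [0, 0, -0.03, 0, 0, 0, 1], [0, 0, -0.03, 0, 0, 0, 1], [0, 0, -0.03, 0, 0, 0, 1], [0, 0, 0, 0, 0, 0, 1], [0, 0, 0, 0, 0, 0, 1], [0, 0, 0, 0, 0, 0, 1]]

```text
t: 77.78
ee_pos: [659.4, -150.4, 329.7]
orientation: [0.449, 3.109, -0.0]
ft_force: [-0.0, 1.3, -1.0]
width: 17.8
```

Run:
```python
from h import *
save('wrist','w38')
plan([446.5,373.2,330],173,N=20,step=30)
```

```text
N 20 row [0.0158, 0.0234, -0.0001] [0.0, -0.0, -0.47] from [ 659.2 -150.3  328.7] yaw 163.6 w 18.0 t 77.8
```

View pics/w38.png

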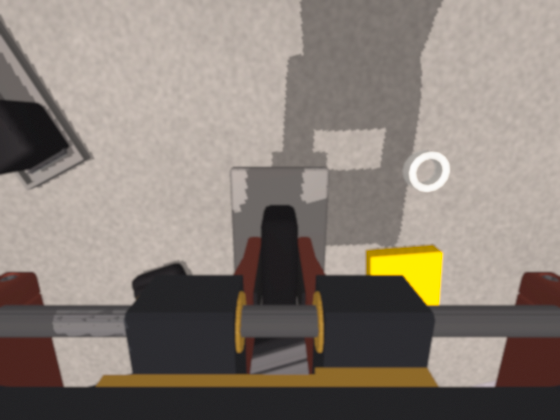

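Emit:
jog_arm:
  steps:
    - [[0.0158, 0.0234, -0.0001, 0, 0, -0.47, 1], [0.0158, 0.0234, -0.0001, 0, 0, -0.47, 1], [0.0158, 0.0234, -0.0001, 0, 0, -0.47, 1], [0.0158, 0.0234, -0.0001, 0, 0, -0.47, 1], [0.0158, 0.0234, -0.0001, 0, 0, -0.47, 1], [0.0158, 0.0234, -0.0001, 0, 0, -0.47, 1], [0.0158, 0.0234, -0.0001, 0, 0, -0.47, 1], [0.0158, 0.0234, -0.0001, 0, 0, -0.47, 1], [0.0158, 0.0234, -0.0001, 0, 0, -0.47, 1], [0.0158, 0.0234, -0.0001, 0, 0, -0.47, 1], [0.0158, 0.0234, -0.0001, 0, 0, -0.47, 1], [0.0158, 0.0234, -0.0001, 0, 0, -0.47, 1], [0.0158, 0.0234, -0.0001, 0, 0, -0.47, 1], [0.0158, 0.0234, -0.0001, 0, 0, -0.47, 1], [0.0158, 0.0234, -0.0001, 0, 0, -0.47, 1], [0.0158, 0.0234, -0.0001, 0, 0, -0.47, 1], [0.0158, 0.0234, -0.0001, 0, 0, -0.47, 1], [0.0158, 0.0234, -0.0001, 0, 0, -0.47, 1], [0.0158, 0.0234, -0.0001, 0, 0, -0.47, 1], [0.0158, 0.0234, -0.0001, 0, 0, -0.47, 1]]

```text
t: 79.5
ee_pos: [446.7, 373.1, 329.8]
orientation: [-0.192, -3.133, 0.003]
ft_force: [0.1, -0.1, -1.7]
width: 17.6
```

Emit:
jog_arm:
  steps:
    - [[0, 0, 0.015, 0, 0, 0, 1], [0, 0, 0.015, 0, 0, 0, 1], [0, 0, 0.005, 0, 0, 0, 1], [0, 0, 0, 0, 0, 0, 1], [0, 0, 0, 0, 0, 0, 1], [0, 0, 0, 0, 0, 0, 1], [0, 0, 0, 0, 0, 0, 1]]

```text
t: 80.08
ee_pos: [448.3, 372.1, 297.0]
orientation: [0.194, 3.135, 0.001]
ft_force: [0.2, -0.5, -1.0]
width: 17.8
```

Run:
```python
from h import *
im=save('wrist','w39'); plan([446.2,373.2,272],173,N=2)
b=cv2.imread('pics/w39.png'); b=np.clip(b.astype(float)*1.6,0,255).astype(np.uint8)
cv2.imwrite('pics/w39o.png',cv2.resize(b[90:290,180:380],None,fx=3,fy=3))
```

```text
N 2 row [0.0011, 0.0004, 0.0125] [0.02, 0.02, -0.03] from [448.3 372.2 297. ] yaw 172.9 w 17.9 t 80.1
```

View pics/w39o.png

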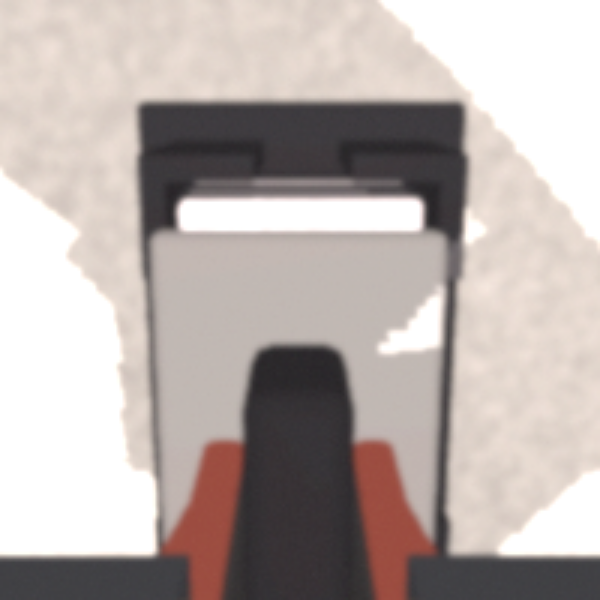

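Emit:
jog_arm:
  steps:
    - [[0.0006, 0.0003, 0.01, 0, 0, 0, 1], [0.0006, 0.0002, 0.01, 0, 0, 0, 1], [0, 0, 0.006, 0, 0, 0, 1], [0, 0, 0, 0, 0, 0, 1], [0, 0, 0, 0, 0, 0, 1], [0, 0, 0, 0, 0, 0, 1], [0, 0, 0, 0, 0, 0, 1], [0, 0, 0, 0, 0, 0, 1]]

```text
t: 80.8
ee_pos: [446.9, 373.0, 270.7]
orientation: [0.192, 3.135, 0.001]
ft_force: [0.2, -0.5, -1.8]
width: 18.1
```

Run:
```python
from h import *
save('wrist','w40');o=ctrl.get_obs(); print(o['ee_pos'],yawof(o),o['ft_force'])
b=cv2.imread('pics/w40.png'); b=np.clip(b.astype(float)*1.6,0,255).astype(np.uint8)
cv2.imwrite('pics/w40o.png',cv2.resize(b[90:290,180:380],None,fx=3,fy=3))
```

```text
[446.88823827 372.99738503 270.71686431] 172.97752368118208 [-0.3136553  -0.06489397 -0.86060581]
```

View pics/w40o.png

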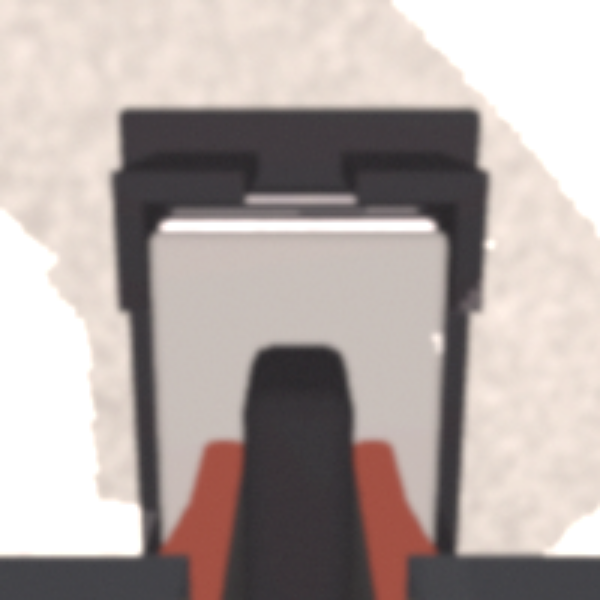

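Emit:
jog_arm:
  steps:
    - [[0.0005, 0.0002, 0.002, 0, 0, 0, 1], [0, 0, 0.0012, 0, 0, 0, 1], [0, 0, 0.001, 0, 0, 0, 1], [0, 0, 0.001, 0, 0, 0, 1], [0, 0, 0.0004, 0, 0, 0, 1], [0, 0, 0, 0, 0, 0, 1], [0, 0, 0, 0, 0, 0, 1]]

```text
t: 81.43
ee_pos: [446.3, 373.2, 265.3]
orientation: [0.192, 3.136, 0.0]
ft_force: [-2.2, -0.7, 5.1]
width: 17.5
```

Run:
```python
from h import *
ctrl.get_image('top');o=ctrl.get_obs(); print(o['ee_pos'],yawof(o),o['ft_force'])
```

```text
[446.30579775 373.16163906 265.34377255] 172.97337791017108 [-1.8607355  -1.18838289  5.19817585]
```

Emit:
jog_arm:
  steps:
    - [[0, 0, 0, 0, 0, 0, 0.6], [0, 0, 0, 0, 0, 0, 0.3], [0, 0, 0, 0, 0, 0, -0.5], [0, 0, 0, 0, 0, 0, -1], [0, 0, 0, 0, 0, 0, -1], [0, 0, 0, 0, 0, 0, -1], [0, 0, 0, 0, 0, 0, -1], [0, 0, 0, 0, 0, 0, -1], [0, 0, -0.01, 0, 0, 0, -1], [0, 0, -0.02, 0, 0, 0, -1], [0, 0, -0.028, 0, 0, 0, -1], [0, 0, -0.028, 0, 0, 0, -1], [0, 0, -0.028, 0, 0, 0, -1], [0, 0, 0, 0, 0, 0, -1], [0, 0, 0, 0, 0, 0, -1], [0, 0, 0, 0, 0, 0, -1]]

```text
t: 82.82
ee_pos: [446.0, 372.9, 378.8]
orientation: [-0.192, -3.136, 0.0]
ft_force: [-0.1, -0.1, -0.8]
width: 87.4
```

Run:
```python
from h import *
f=find('cover_grip',COVER,(446,373,-7),z0=71,show_n='w41f')
b=cv2.imread('pics/w41f.png')
cv2.imwrite('pics/w41o.png',cv2.resize(b[80:290,180:380],None,fx=2.8,fy=2.8))
save('scene','s41')
plan([600,150,420],173)
```

```text
cover_grip 0.92 [445.89 373.2   -7.65   0.95]
N 10 row [-0.018, -0.0202, -0.0042] [-0.01, -0.01, -0.0] from [445.9 372.9 377.5] yaw 173.0 w 87.6 t 83.0
```

View pics/w41o.png

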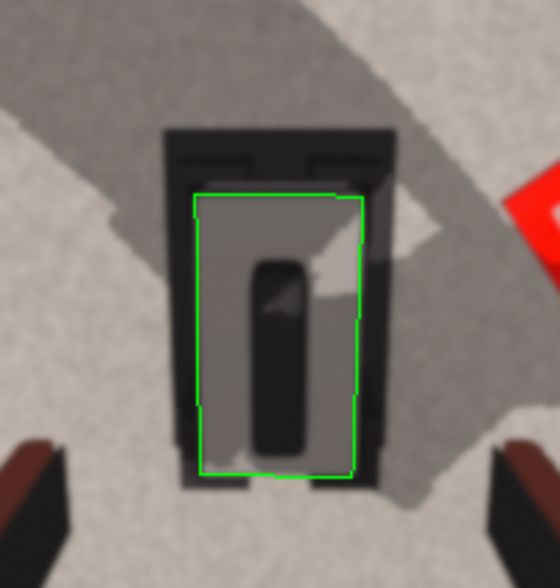

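View pics/s41.png

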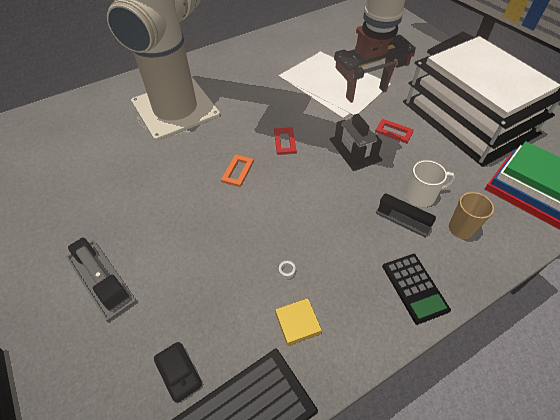

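Emit:
jog_arm:
  steps:
    - [[-0.018, -0.0202, -0.0042, 0, 0, 0, -1], [-0.018, -0.0202, -0.0042, 0, 0, 0, -1], [-0.018, -0.0202, -0.0042, 0, 0, 0, -1], [-0.018, -0.0202, -0.0042, 0, 0, 0, -1], [-0.018, -0.0202, -0.0042, 0, 0, 0, -1], [-0.018, -0.0202, -0.0042, 0, 0, 0, -1], [-0.018, -0.0202, -0.0042, 0, 0, 0, -1], [-0.018, -0.0202, -0.0042, 0, 0, 0, -1], [0, 0, 0, 0, 0, 0, -1], [0, 0, 0, 0, 0, 0, -1]]

```text
t: 83.8
ee_pos: [569.9, 194.1, 411.4]
orientation: [-0.196, -3.134, 0.001]
ft_force: [-0.3, 0.6, -0.1]
width: 87.8
```

Run:
```python
from h import *
a=save('scene','s42'); t=save('top','t42'); find('cover_grip',COVER,(446,373,-7),'top',z0=71); find('scanner_grip',SCAN,(467,-372,11),'top',z0=6)
a=cv2.imread('pics/s42.png');t=cv2.imread('pics/t42.png')
cv2.imwrite('pics/f42.png',np.hstack([cv2.resize(a[90:190,300:430],(520,400),interpolation=cv2.INTER_CUBIC),cv2.resize(t[215:315,110:180],(280,400),interpolation=cv2.INTER_CUBIC)]))
```

```text
cover_grip 0.76 [444.15 372.08  -6.81   0.95]
scanner_grip 0.84 [ 468.39 -372.36   10.71    0.89]
```

View pics/f42.png

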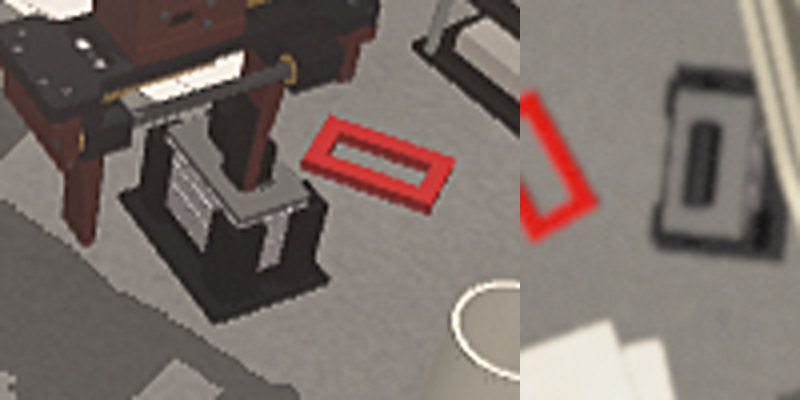

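View pics/t42.png

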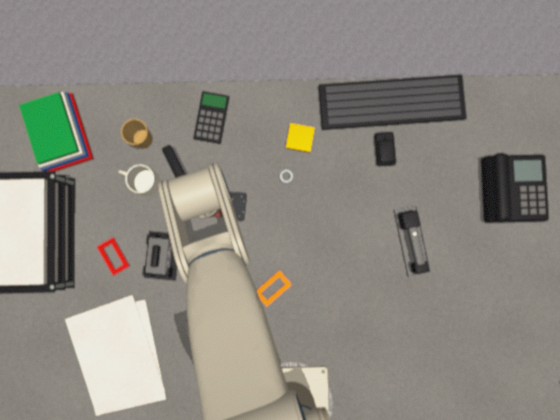

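```bash
python3 -c "
from h import *
print(ctrl.close_job())"
```

```text
the job is handed in; nothing more can be done
None
```

The job is handed in at about 84 s of the 210 s. All three drives were there. I scanned them thick, middle, thin, about 8 cm from each label and holding a little over 2 s each. I then laid the scanner back in its tray and packed the caddy: black spacer, thick, middle and thin drive, cover.

- **Scans:** the camera showed each label within about 2 mm of where I had aimed. The interface gives no read confirmation, so I could not check the reads themselves.
- **Thick drive:** after I had set it in the caddy it was found shifted to one corner of the pocket, about 4 mm off, while I was fetching the middle drive. I squared it up together with the middle drive, and they ended within about 1–2 mm of each other.
- **Spacer:** it is hidden under the drives, so I could not see whether it moved with the thick drive. It can be at most about 3 mm off centre.
- **Stack:** every part touched down within about 0.5 mm of the expected height. The last wrist fit puts the cover at (445.9, 373.2), yaw −7.7°. The caddy centre measured (445.9, 373.5), yaw −7.0°.
- **Disagreement:** the top camera put the cover about 2 mm nearer the base, the same offset it showed on other parts.
- **Scanner and other things:** the last top view shows the scanner in its tray, and nothing else looked moved. The arm hid part of the desk in that view, including one red frame and part of the stapler. The gripper was clear of everything.

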